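Set a gate valve one turn open from its seat

TASK

Close the bench gate valve by its handwheel (clockwise from above) until you feel the gate meet its seat, gently, without overtightening it. Then open it so that the stem is exactly one full turn of the wheel off the seat: the drive is worn, so first take up the play and count only the turning that really moves the stem. Let go of the wheel and leave the things around it where they are.

Things in the scene. Friction and masses are not known exactly. Their poses are not given: they have to be found in the camera images.
- valve: grey iron gate valve on an aluminium foot 110 x 120 x 10 mm, fixed to the bench; its place and yaw vary. Origin at the centre of the foot's underside, z up, right below the wheel's axis. A pipe stub with a round 62 mm flange at each end lies along its y axis (130 mm long, 45 mm up). The handwheel turns about the vertical through this origin: clockwise seen from above closes, counter-clockwise opens.
- wheel_hub (a point): centre of the dark steel handwheel, on its vertical axis, 143 mm above the bench; four spokes, a rim of 14 mm bar on a circle of 60 mm radius (134 mm over all), rim top 150 mm above the bench, hub 32 mm across. The wheel stays where it is left.
- handle (a point): on the wheel's upright crank handle: a black sleeve, 18 mm in diameter, that spins freely on its vertical pin, 60 mm from the wheel's axis, from 152 to 210 mm above the bench. This point is on the sleeve's axis, 192 mm above the bench, and goes round with the wheel. All else on the valve is below 170 mm, so the handle can be held from above and led round in a circle without turning the hand.
- drive_nut (a point): under the wheel on its axis, 132 mm above the bench: the hidden drive nut, which the wheel drives through worn dogs. The play is between 30 and 90 degrees of wheel in all; where in it the wheel stands at the start is unknown. In the play the handle moves with less than 1.5 N; while the nut turns and the stem really moves it takes about 7 N (5 to 9 N) along its path, both ways (less shows at rest).
- stem_top (a point): top of the steel stem, 9 mm thick, in the middle of the hub, which does not turn with the wheel but rises 3 mm for each turn of the drive nut in opening and sinks in closing. 160 mm above the valve's origin when the gate just touches its seat, 163 mm one turn open. It starts between 0.1 and 0.4 turn off the seat.
- seat (a point): centre of the pipe, 45 mm above the bench, where the hidden gate meets its firm seat. The drive is springy: once seated, the resistance at the handle climbs from about 7 N by roughly 20 N for each 10 mm of handle travel. 12 to 20 N at the handle is well seated; over about 25 N overtightens it.
- yoke_cap (a point): middle of the top face of the yoke's bridge under the wheel, 22 x 55 mm, 130 mm above the bench. The closing thrust strains it upward a hair: 0.1 mm while the stem is driven down, 0.42 mm at the overtightening limit.
- bottle: white media bottle with green cap, 54 mm wide, 103 mm high, bystander standing behind and to the right of the valve; origin at its underside
- marker: black marker pen, 136 mm long, 15 mm thick, bystander lying on the bench in front of the valve; origin at its underside
- tips: blue and clear pipette tip box 71 x 125 x 68 mm, bystander behind and to the left of the valve; origin at its underside

How it is judged:
By the outcome, as a careful person would: the job done as asked, in the order asked, and still so for the second after the job is handed in, with the robot touching nothing.
It also fails if it takes over 70 s, if anything falls off the work surface, if the arm or the gripper's body presses on something with over 40 N, if the wrist force passes 120 N, or if a joint passes its speed limit or range.

ROBOT

A 6-joint arm with a two-finger parallel gripper is mounted at the origin on a cart in front of the work surface, level with it; the furniture and walls round the work are solid. World frame = base frame: x ahead of the robot, y to its left, z up, the work surface at z = 0. Lengths are in m, angles in rad, forces in N, time in s.
With the tool pointing down it reaches from about 0.325 to 0.75 m from the base axis. Payload 7.6 kg.
Tool frame: the origin (TCP) lies between the finger pads; the fingertips stand 11 mm ahead of it and the grasp point (between the pads) lies 8 mm behind it; y points along the fingers, z is the direction in which the jaws open and shut, and the axes are right-handed (so a half turn about y gives the same grasp; the last joint's range is limited). The gripper opens to 85 mm and grips with 20 to 120 N. Pads are 22 mm wide; open, the fingers measure 114 mm over their backs; the gripper's body (76 mm by 85 mm) begins 54 mm behind the grasp point. The pads swing forward as they close: fully open they stand 13 mm farther back than shut.
Start: joints at [-1.252, 0.052, 1.401, -0, 1.689, -0.07], TCP at [0.199, -0.486, 0.242] pointing down, gripper open.
Joint ranges: [-2.9, 2.9], [-0.91, 2.17], [0.12, 2.37], [-1.06, 4.2], [0.26, 2.73], [-2.93, 2.93]. Speed limits (rad/s): [2.57, 2.57, 3.01, 3.14, 3.14, 3.14].

INTERFACE

Orientations are given as a rotation vector (axis times angle).
In Python, from workcell import env gives the robot as it stands.
- The arm moves only by the tool move_arm, never from a script. Its arguments are lists of equal length, an entry for each row: "gripper": the opening, from -1 (shut) to 1 (fully open); "translation": the shift along the tool's x, y, z in m, a list of three; "delta_rot": the turn, a rotation vector about the tool's x, y, z in degrees, a list of three. In form: {"gripper": [gripper, ...], "translation": [[dx, dy, dz], ...], "delta_rot": [[rx, ry, rz], ...]}. A call has exactly 8 rows; each row shifts and turns the commanded pose from where the row before left it, along the tool's axes as they then stand; what a row does not reach is not made up. A row lasts 1/10 s, in which the tool goes at most 50 mm and 8.59 degrees, less where a joint would pass 70% of its speed; a pose out of reach is approached as far as the arm can. A call is refused whole if a number of a shift passes 0.05 or a number of a turn 8.59, either way. A call with a gripper value outside its range is refused whole. The fingers move at their own pace and stop on an object; the grip force is fixed at half the most. Time passes only in rows, so rows that do not move let the fingers close, or fill a call up. It gives the time, the measured TCP pose, the force and the opening at its end, in the units of the state.
- env.state(): the state, without advancing time (a new reading comes with each control period).
- env.capture(name): name is "scene" or "top"; returns a dict with "image" (384x512x3 uint8, blue, green, red), "depth" (384x512 float32, m along the optical axis (not along the pixel's ray), 0 where there is no reading), "intrinsics" (3x3 intrinsics, pixels), "R" (3x3) and "t" (3): a world point X has camera coordinates R X + t. Camera axes: x right, y down, z forward; pixel columns grow to the right and rows downward; lengths in m; the calibration is good to about 2 mm. A picture is of the moment at which its call begins.
- env.close_job(): hands the job in, once; it reports no verdict.
The state is a dict: "time_s": time; "joints": joint angles; "joint_vel": joint speeds; "joint_efforts": joint torques, N m; "eef_pos": TCP position; "tool_rot": TCP orientation; "wrist_force": force on the tool from outside, world axes, zero at the start; "wrist_torque": the same for the moment, N m; "finger_gap": finger opening in m.
Only numpy, scipy, OpenCV 4.12 (cv2) and the standard library are available. Lean on these libraries where they do the work, as an engineer would, in place of code of your own. Each camera call takes 0.05 s, during which the arm holds its last target.

## Working session

There is one attempt and no reset: what is moved stays moved. The work goes in short steps, Python scripts to look and compute and a tool call to move; the robot and the scene stay as the last step left them, time stands still between calls to the robot, and variables do not carry over. Pictures are saved under pics/ and viewed, and the job is handed in when it is done.

Besides the shell and the picture viewer there is one more tool, called after "Request:" as a command line: name --argument value ..., lists and objects as JSON in quotes. move_arm: Moves the arm, as the interface text tells. Its arguments: {"type":"object","properties":{"gripper":{"type":"array","items":{"type":"number"}},"translation":{"type":"array","items":{"type":"array","items":{"type":"number"}}},"delta_rot":{"type":"array","items":{"type":"array","items":{"type":"number"}}}},"required":["gripper","translation","delta_rot"]}

```bash
ls; mkdir -p pics; python3 - <<'E'
from workcell import env
import cv2,numpy as np
s=env.state();print({k:np.round(v,3).tolist() for k,v in s.items()})
for n in("scene","top"):
    c=env.capture(n);cv2.imwrite(f"pics/{n}0.png",c["image"]);np.savez(f"{n}0.npz",**c)
    print(n,c["intrinsics"].round(1).tolist(),(-c["R"].T@c["t"]).round(3),c["R"].round(3).tolist())
E
```

```text
pics
{'time_s': 0.0, 'joints': [-1.252, 0.053, 1.402, 0.0, 1.689, -0.07], 'joint_vel': [-0.001, 0.001, 0.0, 0.0, 0.001, 0.0], 'joint_efforts': [0.002, -38.166, -36.019, 0.0, 0.006, -0.0], 'eef_pos': [0.199, -0.486, 0.241], 'tool_rot': [-0.396, 2.01, -2.007], 'wrist_force': [-0.088, -0.494, 0.164], 'wrist_torque': [0.003, 0.014, -0.005], 'finger_gap': 0.085}
scene [[446.1, 0.0, 254.0], [0.0, 446.1, 190.7], [0.0, 0.0, 1.0]] [ 0.142 -1.009  0.863] [[0.899, -0.437, 0.007], [-0.283, -0.593, -0.754], [0.334, 0.676, -0.657]]
top [[382.8, 0.0, 259.1], [0.0, 382.8, 194.7], [0.0, 0.0, 1.0]] [ 0.437 -0.246  0.985] [[0.016, -1.0, -0.008], [-0.996, -0.015, -0.084], [0.083, 0.009, -0.996]]
```

View pics/scene0.png

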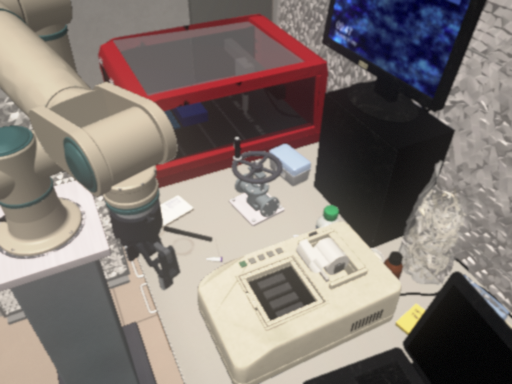

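View pics/top0.png

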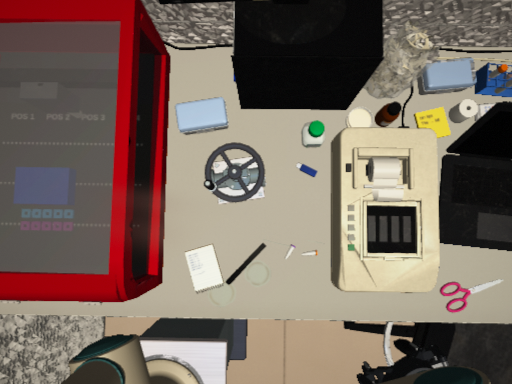

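```bash
cat > h.py <<'E'
import numpy as np,cv2
def ray(c,u,v,z):
    K,R,t=c["intrinsics"],c["R"],c["t"]
    o=-R.T@t; d=R.T@np.linalg.solve(K,[u,v,1.]); return o+d*(z-o[2])/d[2]
def proj(c,X):
    p=c["R"]@np.asarray(X)+c["t"]; p=c["intrinsics"]@p; return p[:2]/p[2]
def cloud(c):
    d=c["depth"];v,u=np.indices(d.shape);K=c["intrinsics"]
    P=np.stack([(u-K[0,2])/K[0,0]*d,(v-K[1,2])/K[1,1]*d,d],-1)
    return (P-c["t"])@c["R"]
E
python3 - <<'E'
from h import *
c=dict(np.load("top0.npz"));s=dict(np.load("scene0.npz"))
for n,cc,(a,b,w,h) in(("top",c,(190,130,100,80)),("scene",s,(215,125,100,100))):
    cv2.imwrite(f"pics/{n}0c.png",cv2.resize(cc["image"][b:b+h,a:a+w],None,fx=6,fy=6,interpolation=cv2.INTER_CUBIC))
P=cloud(c)
print("hub",ray(c,235,172,.143),"handle",ray(c,209,184,.21))
m=(c["depth"]>0)
for lo,hi in((.135,.155),(.156,.175),(.195,.22)):
    mm=m&(P[...,2]>lo)&(P[...,2]<hi)&(abs(P[...,0]-.5)<.13)&(abs(P[...,1]+.18)<.12)
    Q=P[mm];print(lo,hi,len(Q),Q.mean(0),Q.min(0),Q.max(0))
# red box right edge points
hsv=cv2.cvtColor(c["image"],cv2.COLOR_BGR2HSV)
red=((hsv[...,0]<8)|(hsv[...,0]>172))&(hsv[...,1]>150)&m
Q=P[red&(P[...,2]>.02)&(P[...,0]>.2)];Q=Q[Q[:,1]>-.2];print("red",np.percentile(Q,[1,50,99],axis=0))
E
```

```text
hub [ 0.55682748 -0.18426199  0.143     ] handle [ 0.52182603 -0.13670691  0.21      ]
0.135 0.155 1456 [ 0.55766285 -0.18575435  0.14855659] [ 0.49203232 -0.24878942  0.13781071] [ 0.62424145 -0.11751986  0.15474939]
0.156 0.175 26 [ 0.54099224 -0.16501753  0.16244786] [ 0.51560495 -0.1941111   0.1562614 ] [ 0.56096693 -0.13025915  0.1736    ]
0.195 0.22 59 [ 0.52311172 -0.13474252  0.20877914] [ 0.51620411 -0.14212676  0.20100619] [ 0.53282372 -0.12560375  0.21338565]
red [[ 0.29573437 -0.00170105  0.02930357]
 [ 0.57566808  0.01401086  0.28721479]
 [ 0.86727543  0.2474444   0.29792306]]
```

View pics/top0c.png

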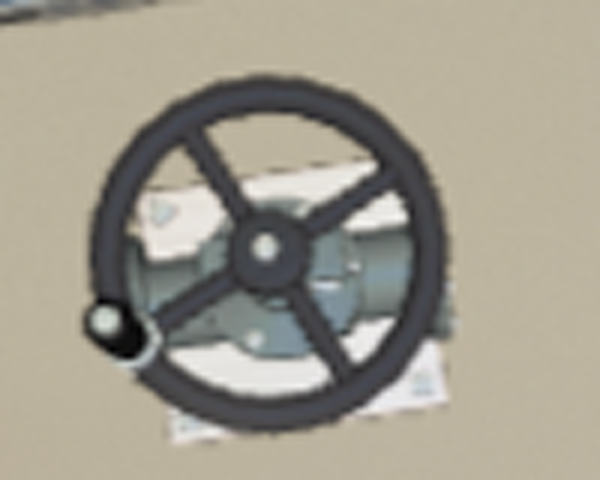

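View pics/scene0c.png

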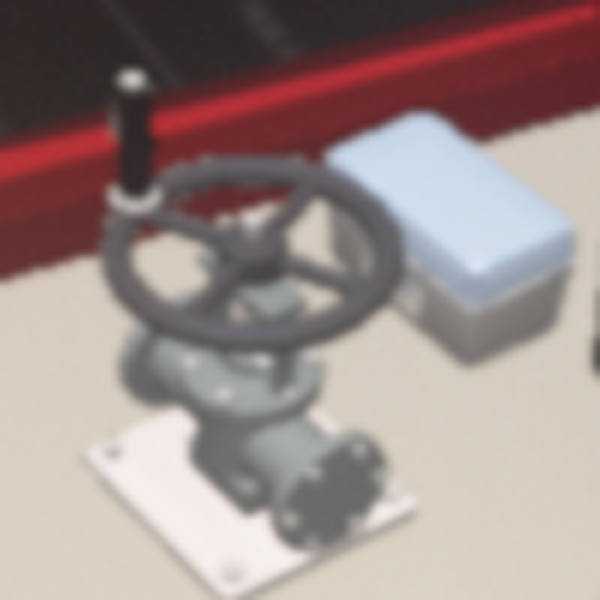

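```bash
python3 - <<'E'
from h import *
c=dict(np.load("top0.npz"));s=dict(np.load("scene0.npz"))
P=cloud(c);m=c["depth"]>0
# rim circle fit using depth points near outer rim
mm=m&(P[...,2]>.135)&(P[...,2]<.155)&(abs(P[...,0]-.5577)<.08)&(abs(P[...,1]+.1855)<.08)
Q=P[mm]
# image-based: dark mask outer contour
g=c["image"].max(2); d=((g<90)).astype(np.uint8); d[:,:195]=0;d[:,280:]=0;d[:130]=0;d[215:]=0
cn=max(cv2.findContours(d,cv2.RETR_EXTERNAL,cv2.CHAIN_APPROX_NONE)[0],key=cv2.contourArea)[:,0]
W=np.array([ray(c,u,v,.143)[:2] for u,v in cn])
from scipy.optimize import least_squares
f=least_squares(lambda p:np.hypot(W[:,0]-p[0],W[:,1]-p[1])-p[2],[.557,-.185,.066],loss='soft_l1',f_scale=.001)
print("contour fit",f.x)
f2=least_squares(lambda p:np.maximum(abs(np.hypot(Q[:,0]-p[0],Q[:,1]-p[1])-.06)-.007,0),[.557,-.185],loss='soft_l1',f_scale=.002);print("cloud",f2.x)
# scene handle
S=cloud(s);ms=s["depth"]>0
mm=ms&(S[...,2]>.165)&(S[...,2]<.215)&(abs(S[...,0]-.555)<.1)&(abs(S[...,1]+.185)<.1)
A=S[mm];print("scene pts",len(A),A.mean(0),A.min(0),A.max(0))
for lo in np.arange(.165,.215,.01):
    B=A[(A[:,2]>lo)&(A[:,2]<lo+.01)]
    if len(B):print(round(lo,3),len(B),B.mean(0).round(4))
print(proj(s,[.557,-.185,.163]),proj(c,[.557,-.185,.163]), proj(s,[.522,-.136,.21]))
# obstacles above .15 near wheel
for n,PP,D in(("top",P,m),("scene",S,ms)):
    mm=D&(PP[...,2]>.17)&(np.hypot(PP[...,0]-.557,PP[...,1]+.185)<.3)&(PP[...,1]<.1)
    B=PP[mm]; B=B[np.hypot(B[:,0]-.557,B[:,1]+.185)>.08]
    k=np.hypot(B[:,0]-.557,B[:,1]+.185).argsort()[:400:40];print(n,len(B),B[k].round(3).tolist())
E
```

```text
contour fit [ 0.56018896 -0.1879442   0.05980276]
cloud [ 0.55941595 -0.18335559]
scene pts 110 [ 0.52242521 -0.13834583  0.1908247 ] [ 0.51620049 -0.14428521  0.16500736] [ 0.53146069 -0.12843179  0.21311446]
0.165 22 [ 0.5221 -0.1398  0.1698]
0.175 18 [ 0.522  -0.139   0.1806]
0.185 22 [ 0.5218 -0.1382  0.1897]
0.195 24 [ 0.5222 -0.1389  0.2002]
0.205 24 [ 0.5238 -0.1362  0.2094]
[257.02988258 160.61605044] [234.68898446 170.60814405] [236.58683116 139.10838985]
top 23103 [[0.564, -0.001, 0.262], [0.743, -0.19, 0.182], [0.541, 0.0, 0.283], [0.543, 0.001, 0.282], [0.743, -0.196, 0.317], [0.743, -0.193, 0.235], [0.743, -0.203, 0.188], [0.743, -0.2, 0.26], [0.584, 0.0, 0.262], [0.744, -0.194, 0.213]]
scene 17198 [[0.545, -0.005, 0.272], [0.538, -0.0, 0.274], [0.577, 0.0, 0.268], [0.56, 0.002, 0.286], [0.543, 0.001, 0.287], [0.742, -0.216, 0.233], [0.745, -0.185, 0.271], [0.566, 0.003, 0.278], [0.744, -0.207, 0.242], [0.745, -0.2, 0.313]]
```

```bash
python3 - <<'E'
from h import *
from workcell import env
from scipy.spatial.transform import Rotation as Ro
s=env.state();R=Ro.from_rotvec(s["tool_rot"]).as_matrix();print(R.round(4),s["eef_pos"])
c=dict(np.load("top0.npz"))
P=cloud(c);m=c["depth"]>0
B=P[m&(P[...,1]<-.38)&(P[...,1]>-.7)&(P[...,0]>.2)&(P[...,0]<.6)];print(np.percentile(B[:,2],[50,95,99.9]))
print("stem",ray(c,190+265/6-.42,130+247/6-.42,.16),"handle top",ray(c,190+104/6-.42,130+320/6-.42,.21))
d=np.array([.5235,-.134,.26])-s["eef_pos"];print("tool shift",R.T@d)
Z=P[175-12:175+5,228:242,2];print((Z*1000).round(1)[:, :])
E
```

```text
[[-9.254e-01 -5.000e-04  3.791e-01]
 [-3.791e-01  1.300e-03 -9.254e-01]
 [-1.000e-04 -1.000e+00 -1.400e-03]] [ 0.19895316 -0.48556008  0.24155086]
[0.09947747 0.47344966 0.53546636]
stem [ 0.55710655 -0.1827321   0.16      ] handle top [ 0.52399124 -0.13238971  0.21      ]
tool shift [-0.43359845 -0.01813466 -0.20230925]
[[145.6 147.3 146.1 147.4  75.9  80.1  80.   77.9  75.9  78.8  79.5  78.3
   79.6  77.6]
 [146.6 147.4 146.8 146.3 144.9  76.   79.6  81.2  79.6  79.4  77.   80.9
   80.9  81.7]
 [145.7 150.2 147.5 147.3 150.1 150.1 150.6 151.7 149.9 151.2  80.   78.6
   81.2 143.3]
 [ 79.5 146.5 151.1 151.3 151.4 153.6 149.7 153.3 149.2 154.  152.5 151.8
  145.9 148.2]
 [ 79.2 150.4 152.5 150.6 152.1 153.8 151.3 151.6 151.7 154.7 155.7 152.6
  149.9 147.3]
 [ 77.9 150.9 154.  151.5 152.8 153.1 152.7 152.4 149.2 152.1 152.3 152.1
  151.9 148.2]
 [152.1 152.7 151.6 151.4 151.6 160.  160.  160.1 152.9 153.7 153.5 151.1
  154.4 150.4]
 [148.4 150.5 152.4 151.2 150.6 159.4 160.  160.7 161.  154.6 152.5 153.6
  151.6 152.8]
 [150.4 152.4 151.4 152.  153.7 160.8 159.7 160.4 158.5 152.3 149.9 152.1
  152.2 150.8]
 [149.7 152.6 151.7 152.2 154.5 158.9 158.6 158.8 155.3 152.2 153.  152.5
  149.4 150.4]
 [147.8 150.8 150.2 153.2 152.3 153.2 152.  150.1 153.5 152.1 151.6 152.5
  151.5 151.8]
 [150.5 150.5 151.4 150.3 154.  152.9 152.9 151.1 152.9 154.5 151.3 149.8
  151.1 148.7]
 [148.7 151.2 151.9 153.2 150.  154.1 151.4 152.5 151.1 152.6 149.7 156.3
  149.9 142. ]
 [147.2 146.7 151.8 151.1 152.7 152.5 154.5 152.6 149.4 151.7 150.8 150.9
  147.1 130.1]
 [146.6 146.6 145.8 147.5 149.8 152.8 152.3 152.1 153.5 151.3 150.4 146.1
  146.1  98.3]
 [144.3 128.3 129.7 128.4 143.1 150.8 151.  150.6 151.7 150.9 147.1 148.4
  146.5 145.9]
 [ 81.3  82.   83.6  83.   84.4  89.7 140.2 137.8  89.4 146.8 145.9 150.1
  150.5 147.7]]
```

Request:
move_arm --gripper '[1, 1, 1, 1, 1, 1, 1, 1]' --translation '[[-0.02, -0.01, -0.01], [-0.04, -0.01, -0.019], [-0.042, -0.01, -0.02], [-0.042, 0, -0.02], [-0.042, 0, -0.02], [-0.042, 0, -0.02], [-0.042, 0, -0.02], [-0.042, 0, -0.02]]' --delta_rot '[[0, 0, 0], [0, 0, 0], [0, 0, 0], [0, 0, 0], [0, 0, 0], [0, 0, 0], [0, 0, 0], [0, 0, 0]]'

```text
time_s: 0.9
eef_pos: [0.4321, -0.2279, 0.2721]
tool_rot: [-0.396, 2.009, -2.008]
wrist_force: [-0.0, -0.5, 0.8]
finger_gap: 0.0854
```

```bash
cat > st.py <<'E'
from h import *
from workcell import env
from scipy.spatial.transform import Rotation as Ro
C=np.array([.557,-.183])
s=env.state();R=Ro.from_rotvec(s["tool_rot"]).as_matrix();p=s["eef_pos"]
print(s["time_s"],p.round(4),s["wrist_force"].round(2),round(s["finger_gap"],4),s["joints"].round(2))
E
python3 - <<'E'
from st import *
print(R.T@(np.array([.5238,-.1335,.26])-p), R.round(3).tolist())
E
```

```text
0.9 [ 0.4321 -0.2279  0.2721] [-0.04 -0.45  0.79] 0.0854 [-0.56 -0.06  1.45 -0.    1.75  0.62]
[-0.12062451  0.01203079 -0.05264429] [[-0.925, -0.0, 0.379], [-0.379, 0.0, -0.925], [0.0, -1.0, -0.0]]
```

Request:
move_arm --gripper '[1, 1, 1, 1, 1, 1, 1, 1]' --translation '[[-0.04, 0, -0.0176], [-0.04, 0, -0.0175], [-0.03, 0, -0.0125], [-0.0106, 0, -0.005], [0, 0.012, 0], [0, 0, 0], [0, 0, 0], [0, 0, 0]]' --delta_rot '[[0, 0, 0], [0, 0, 0], [0, 0, 0], [0, 0, 0], [0, 0, 0], [0, 0, 0], [0, 0, 0], [0, 0, 0]]'

```text
time_s: 1.7
eef_pos: [0.5224, -0.1363, 0.2606]
tool_rot: [-0.394, 2.009, -2.01]
wrist_force: [-0.8, 0.0, 0.3]
finger_gap: 0.085
```

```bash
python3 - <<'E'
from st import *
print(R.T@(np.array([.5238,-.1335,.187])-p))
c=env.capture("scene");cv2.imwrite("pics/s1.png",cv2.resize(c["image"][60:220,150:330],None,fx=3.5,fy=3.5,interpolation=cv2.INTER_CUBIC))
c=env.capture("top");cv2.imwrite("pics/t1.png",c["image"])
E
```

```text
1.7 [ 0.5224 -0.1363  0.2606] [-0.75  0.    0.34] 0.085 [-0.32  0.09  1.32 -0.    1.73  0.86]
[-0.002382    0.07357908 -0.0020875 ]
```

View pics/s1.png

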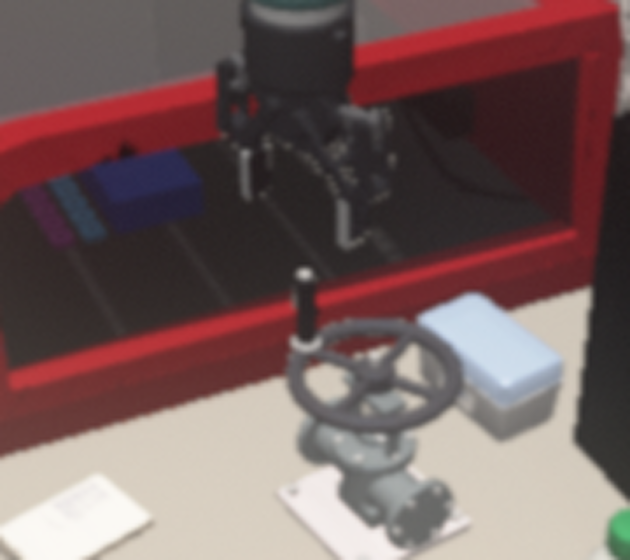

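View pics/t1.png

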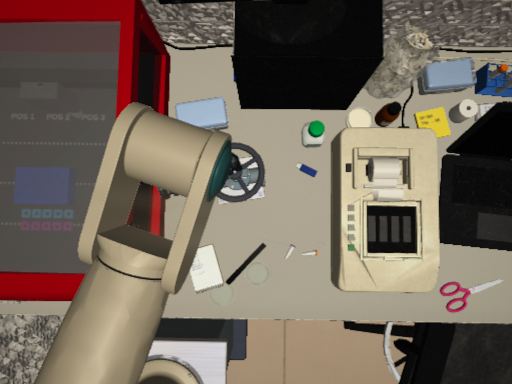

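```bash
python3 - <<'E'
from st import *
c=env.capture("scene");cv2.imwrite("pics/s1f.png",c["image"])
S=cloud(c);h=cv2.cvtColor(c["image"],cv2.COLOR_BGR2HSV)
d=c["depth"]>0
arm=d&(S[...,2]>.3)&(S[...,0]>.1)&(S[...,0]<.75)&(abs(S[...,1])<.3)
B=S[arm]
for x in np.arange(.1,.75,.05):
    Q=B[(B[:,0]>=x)&(B[:,0]<x+.05)]
    if len(Q):print(round(x,2),len(Q),np.percentile(Q[:,1],[1,99]).round(3),np.percentile(Q[:,2],[1,99]).round(3))
E
```

```text
1.8 [ 0.5226 -0.136   0.2608] [-0.36  0.16  0.12] 0.0853 [-0.32  0.09  1.32 -0.    1.73  0.86]
0.1 1458 [-0.067  0.137] [0.321 0.582]
0.15 1238 [-0.085 -0.049] [0.495 0.579]
0.2 1276 [-0.101 -0.063] [0.489 0.575]
0.25 1310 [-0.117 -0.074] [0.48  0.572]
0.3 1310 [-0.131 -0.081] [0.475 0.567]
0.35 1461 [-0.159 -0.082] [0.471 0.56 ]
0.4 1391 [-0.176 -0.059] [0.474 0.564]
0.45 2117 [-0.202 -0.069] [0.311 0.572]
0.5 2451 [-0.209 -0.079] [0.308 0.571]
0.55 133 [-0.205 -0.11 ] [0.314 0.551]
0.7 287 [-0.299 -0.187] [0.301 0.323]
```

View pics/s1f.png

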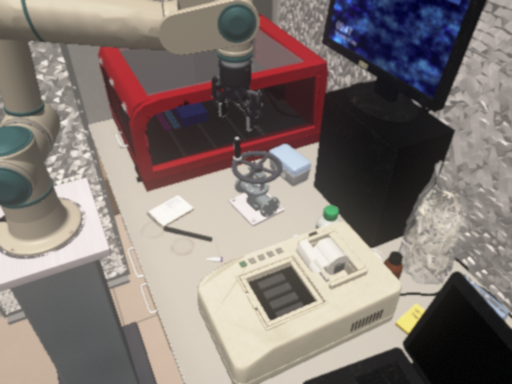

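Request:
move_arm --gripper '[1, 1, 1, 1, 1, 1, 1, 1]' --translation '[[-0.0024, 0.005, -0.002], [0, 0.015, 0], [0, 0.015, 0], [0, 0.015, 0], [0, 0.012, 0], [0, 0.009, 0], [0, 0.0025, 0], [0, 0, 0]]' --delta_rot '[[0, 0, 0], [0, 0, 0], [0, 0, 0], [0, 0, 0], [0, 0, 0], [0, 0, 0], [0, 0, 0], [0, 0, 0]]'

```text
time_s: 2.65
eef_pos: [0.5244, -0.1325, 0.1866]
tool_rot: [-0.396, 2.009, -2.008]
wrist_force: [0.4, -0.5, 1.4]
finger_gap: 0.0853
```

```bash
python3 - <<'E'
from st import *
c=env.capture("scene");cv2.imwrite("pics/s2.png",cv2.resize(c["image"][80:210,190:310],None,fx=4.5,fy=4.5,interpolation=cv2.INTER_CUBIC))
E
```

```text
2.65 [ 0.5244 -0.1325  0.1866] [ 0.37 -0.5   1.44] 0.0853 [-0.32  0.12  1.44 -0.    1.58  0.87]
```

View pics/s2.png

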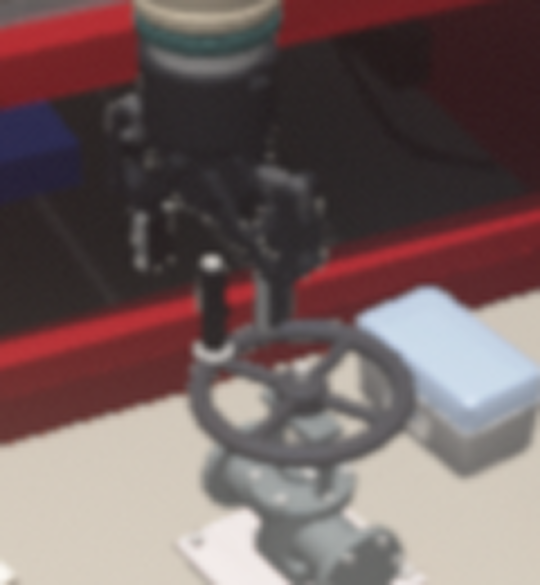

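```bash
python3 - <<'E'
from st import *
c=dict(np.load("scene0.npz"))
f=lambda X:((proj(c,X)-[190,80])*4.5).round(0)
for k in(-.0425,.0425):print(f(p+R[:,2]*k+[0,0,.002]))
print("handle top",f([.5238,-.1335,.21]),"tcp",f(p))
E
```

```text
2.7 [ 0.5246 -0.1326  0.1872] [ 0.39 -0.48  0.21] 0.0855 [-0.32  0.12  1.44 -0.    1.58  0.87]
[160. 264.]
[266. 321.]
handle top [211. 263.] tcp [212. 295.]
```

Request:
move_arm --gripper '[-1, -1, -1, -1, -1, -1, -1, -1]' --translation '[[0, 0, 0], [0, 0, 0], [0, 0, 0], [0, 0, 0], [0, 0, 0], [0, 0, 0], [0, 0, 0], [0, 0, 0]]' --delta_rot '[[0, 0, 0], [0, 0, 0], [0, 0, 0], [0, 0, 0], [0, 0, 0], [0, 0, 0], [0, 0, 0], [0, 0, 0]]'

```text
time_s: 3.5
eef_pos: [0.5244, -0.1324, 0.187]
tool_rot: [-0.395, 2.008, -2.008]
wrist_force: [-2.3, 1.7, 1.9]
finger_gap: 0.016
```

```bash
cat >> st.py <<'E'
def rep():
    v=p[:2]-C; r=np.hypot(*v); th=np.degrees(np.arctan2(v[1],v[0])); er=v/r; et=np.array([-er[1],er[0]])
    F=s["wrist_force"][:2]; print("r %.4f th %.2f  Frad %.2f Ftan(ccw) %.2f"%(r,th,F@er,F@et)); return th
def plan(angs,rad=.06,c=C,z=.187,start=None):
    q=p.copy() if start is None else np.array(start)
    for i,a in enumerate(angs):
        a=np.radians(a);w=np.array([c[0]+rad*np.cos(a),c[1]+rad*np.sin(a),z if start is None else q[2]])
        d=R0.T@(w-q);d=np.round(d,4);print(d.tolist());q=q+R0@d
    return q
R0=Ro.from_rotvec([-0.396,2.01,-2.007]).as_matrix()
E
python3 - <<'E'
from st import *
th=rep()
c=env.capture("scene");cv2.imwrite("pics/s3.png",cv2.resize(c["image"][80:210,190:310],None,fx=4.5,fy=4.5,interpolation=cv2.INTER_CUBIC))
plan(th-np.arange(1,9)*2.)
E
```

```text
3.5 [ 0.5244 -0.1324  0.187 ] [-2.27  1.66  1.88] 0.016 [-0.32  0.12  1.44  0.    1.58  0.87]
r 0.0602 th 122.78  Frad 2.63 Ftan(ccw) 1.01
[-0.0021, 0.0, -0.0001]
[-0.0021, 0.0, -0.0003]
[-0.0021, 0.0, -0.0002]
[-0.0021, 0.0, -0.0002]
[-0.002, 0.0, -0.0]
[-0.0021, 0.0, 0.0]
[-0.0021, 0.0, 0.0001]
[-0.0021, 0.0, 0.0002]
```

View pics/s3.png

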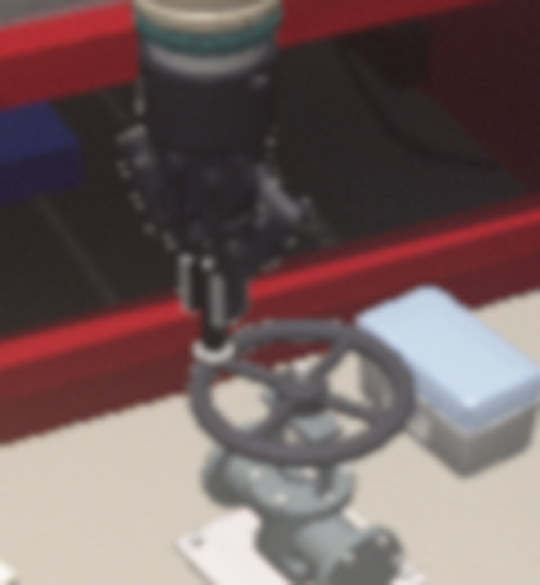

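Request:
move_arm --gripper '[-1, -1, -1, -1, -1, -1, -1, -1]' --translation '[[-0.0021, 0, -0.0001], [-0.0021, 0, -0.0003], [-0.0021, 0, -0.0002], [-0.0021, 0, -0.0002], [-0.0021, 0, -0.0001], [-0.0021, 0, 0], [-0.0021, 0, 0.0001], [-0.0021, 0, 0.0002]]' --delta_rot '[[0, 0, 0], [0, 0, 0], [0, 0, 0], [0, 0, 0], [0, 0, 0], [0, 0, 0], [0, 0, 0], [0, 0, 0]]'

```text
time_s: 4.35
eef_pos: [0.54, -0.1251, 0.187]
tool_rot: [-0.395, 2.008, -2.007]
wrist_force: [-3.4, 5.0, 4.3]
finger_gap: 0.0162
```

```bash
python3 - <<'E'
from st import *
th=rep()
plan(th-np.arange(1,9)*1.9)
E
```

```text
4.35 [ 0.54   -0.1251  0.187 ] [-3.39  4.97  4.34] 0.0162 [-0.29  0.16  1.4   0.    1.59  0.89]
r 0.0604 th 106.31  Frad 5.72 Ftan(ccw) 1.85
[-0.0019, -0.0, 0.0006]
[-0.002, -0.0, 0.0003]
[-0.002, -0.0, 0.0004]
[-0.0019, -0.0, 0.0004]
[-0.0019, -0.0, 0.0005]
[-0.0019, -0.0, 0.0006]
[-0.0019, -0.0, 0.0006]
[-0.0019, -0.0, 0.0007]
```

```bash
sed -i 's/^C=.*/C=np.array([.557,-.1815])/' st.py; python3 - <<'E'
from st import *
th=rep()
plan(th-np.arange(1,9)*1.9)
E
```

```text
4.35 [ 0.54   -0.1251  0.187 ] [-3.39  4.97  4.34] 0.0162 [-0.29  0.16  1.4   0.    1.59  0.89]
r 0.0589 th 106.72  Frad 5.74 Ftan(ccw) 1.81
[-0.0021, -0.0, -0.0009]
[-0.0019, -0.0, 0.0003]
[-0.002, -0.0, 0.0004]
[-0.002, -0.0, 0.0004]
[-0.0019, -0.0, 0.0005]
[-0.0019, -0.0, 0.0005]
[-0.0019, -0.0, 0.0007]
[-0.0019, -0.0, 0.0006]
```

Request:
move_arm --gripper '[-1, -1, -1, -1, -1, -1, -1, -1]' --translation '[[-0.0021, 0, -0.0004], [-0.0019, 0, -0.0001], [-0.002, 0, 0.0003], [-0.002, 0, 0.0004], [-0.0019, 0, 0.0005], [-0.0019, 0, 0.0005], [-0.0019, 0, 0.0006], [-0.0019, 0, 0.0006]]' --delta_rot '[[0, 0, 0], [0, 0, 0], [0, 0, 0], [0, 0, 0], [0, 0, 0], [0, 0, 0], [0, 0, 0], [0, 0, 0]]'

```text
time_s: 5.15
eef_pos: [0.5552, -0.1221, 0.1868]
tool_rot: [-0.395, 2.008, -2.009]
wrist_force: [-0.8, -0.2, 3.6]
finger_gap: 0.0158
```

```bash
python3 - <<'E'
from st import *
th=rep()
plan(th-np.arange(1,9)*1)
E
```

```text
5.15 [ 0.5552 -0.1221  0.1868] [-0.81 -0.16  3.59] 0.0158 [-0.28  0.2   1.35 -0.    1.59  0.9 ]
r 0.0594 th 91.69  Frad -0.14 Ftan(ccw) 0.82
[-0.0012, -0.0002, -0.0001]
[-0.0009, 0.0, 0.0003]
[-0.001, 0.0, 0.0005]
[-0.001, 0.0, 0.0004]
[-0.0009, 0.0, 0.0004]
[-0.001, 0.0, 0.0005]
[-0.0009, 0.0, 0.0005]
[-0.0009, 0.0, 0.0005]
```

```bash
sed -i 's/^C=.*/C=np.array([.557,-.182])/' st.py; python3 - <<'E'
from st import *
th=rep()
plan(th-np.arange(1,9)*2)
E
```

```text
5.15 [ 0.5552 -0.1221  0.1868] [-0.81 -0.16  3.59] 0.0158 [-0.28  0.2   1.35 -0.    1.59  0.9 ]
r 0.0599 th 91.68  Frad -0.14 Ftan(ccw) 0.82
[-0.002, -0.0002, 0.0007]
[-0.0019, 0.0, 0.0009]
[-0.0019, 0.0, 0.0009]
[-0.0018, 0.0, 0.0009]
[-0.0019, 0.0, 0.0011]
[-0.0017, 0.0, 0.0011]
[-0.0018, 0.0, 0.0011]
[-0.0017, 0.0, 0.0012]
```

Request:
move_arm --gripper '[-1, -1, -1, -1, -1, -1, -1, -1]' --translation '[[-0.002, 0, 0.0007], [-0.0019, 0, 0.0009], [-0.0019, 0, 0.0009], [-0.0018, 0, 0.0009], [-0.0019, 0, 0.0011], [-0.0017, 0, 0.0011], [-0.0018, 0, 0.0011], [-0.0017, 0, 0.0012]]' --delta_rot '[[0, 0, 0], [0, 0, 0], [0, 0, 0], [0, 0, 0], [0, 0, 0], [0, 0, 0], [0, 0, 0], [0, 0, 0]]'

```text
time_s: 5.95
eef_pos: [0.5718, -0.1237, 0.1868]
tool_rot: [-0.395, 2.008, -2.008]
wrist_force: [0.8, -0.0, 4.2]
finger_gap: 0.0162
```

```bash
python3 - <<'E'
from st import *
th=rep()
plan(th-np.arange(1,9)*2)
E
```

```text
5.95 [ 0.5718 -0.1237  0.1868] [ 0.77 -0.01  4.16] 0.0162 [-0.28  0.24  1.3  -0.    1.6   0.91]
r 0.0602 th 75.75  Frad 0.18 Ftan(ccw) -0.75
[-0.0016, -0.0002, 0.0014]
[-0.0016, -0.0, 0.0014]
[-0.0015, -0.0, 0.0013]
[-0.0016, -0.0, 0.0015]
[-0.0014, -0.0, 0.0015]
[-0.0014, -0.0, 0.0015]
[-0.0014, -0.0, 0.0016]
[-0.0013, -0.0, 0.0017]
```

Request:
move_arm --gripper '[-1, -1, -1, -1, -1, -1, -1, -1]' --translation '[[-0.0016, 0, 0.0014], [-0.0016, 0, 0.0014], [-0.0015, 0, 0.0013], [-0.0016, 0, 0.0015], [-0.0014, 0, 0.0015], [-0.0014, 0, 0.0015], [-0.0014, 0, 0.0016], [-0.0013, 0, 0.0017]]' --delta_rot '[[0, 0, 0], [0, 0, 0], [0, 0, 0], [0, 0, 0], [0, 0, 0], [0, 0, 0], [0, 0, 0], [0, 0, 0]]'

```text
time_s: 6.75
eef_pos: [0.587, -0.1297, 0.1868]
tool_rot: [-0.396, 2.009, -2.007]
wrist_force: [-1.6, 6.0, 4.9]
finger_gap: 0.0162
```

```bash
python3 - <<'E'
from st import *
th=rep()
plan(th-np.arange(1,9)*2)
E
```

```text
6.75 [ 0.587  -0.1297  0.1868] [-1.55  6.04  4.88] 0.0162 [-0.28  0.29  1.25  0.    1.61  0.9 ]
r 0.0603 th 60.13  Frad 4.47 Ftan(ccw) 4.36
[-0.001, -0.0002, 0.0018]
[-0.0012, -0.0, 0.0018]
[-0.0012, -0.0, 0.0017]
[-0.0011, -0.0, 0.0018]
[-0.001, -0.0, 0.0018]
[-0.0009, -0.0, 0.0019]
[-0.0009, -0.0001, 0.0019]
[-0.0008, 0.0, 0.0019]
```

```bash
cat > fit.py <<'E'
import numpy as np
from scipy.optimize import least_squares
# x,y,Fx,Fy
D=np.array([[.5244,-.1324,-2.27,1.66],[.54,-.1251,-3.39,4.97],[.5552,-.1221,-.81,-.16],[.5718,-.1237,.77,-.01],[.587,-.1297,-1.55,6.04]])
def f(q):
    v=D[:,:2]-q[:2];r=np.hypot(*v.T);Fr=(D[:,2:]*v).sum(1)/r
    return r+Fr/q[2]/1000*1-.06
s=least_squares(lambda q:f([q[0],q[1],6.]),[.557,-.182],x_scale=.001);print(s.x,s.fun*1000)
E
python3 fit.py
```

```text
[ 0.55786568 -0.18170905] [ 0.03445662  0.32130153 -0.35198329 -0.31248718  0.36533978]
```

```bash
sed -i 's/^C=.*/C=np.array([.5576,-.1817])/' st.py; python3 - <<'E'
from st import *
th=rep()
plan(th-np.arange(1,9)*1.75)
E
```

```text
6.75 [ 0.587  -0.1297  0.1868] [-1.55  6.04  4.88] 0.0162 [-0.28  0.29  1.25  0.    1.61  0.9 ]
r 0.0597 th 60.48  Frad 4.49 Ftan(ccw) 4.33
[-0.0013, -0.0002, 0.0013]
[-0.0011, -0.0, 0.0015]
[-0.001, -0.0, 0.0015]
[-0.001, -0.0, 0.0015]
[-0.0009, -0.0, 0.0016]
[-0.0009, -0.0, 0.0016]
[-0.0008, -0.0, 0.0017]
[-0.0008, -0.0001, 0.0016]
```

Request:
move_arm --gripper '[-1, -1, -1, -1, -1, -1, -1, -1]' --translation '[[-0.0013, -0.0002, 0.0013], [-0.0011, 0, 0.0015], [-0.001, 0, 0.0015], [-0.001, 0, 0.0015], [-0.0009, 0, 0.0016], [-0.0009, 0, 0.0016], [-0.0008, 0, 0.0017], [-0.0008, 0, 0.0016]]' --delta_rot '[[0, 0, 0], [0, 0, 0], [0, 0, 0], [0, 0, 0], [0, 0, 0], [0, 0, 0], [0, 0, 0], [0, 0, 0]]'

```text
time_s: 7.55
eef_pos: [0.5984, -0.1377, 0.1866]
tool_rot: [-0.399, 2.011, -2.006]
wrist_force: [-4.1, 6.9, 5.0]
finger_gap: 0.0163
```

```bash
python3 - <<'E'
from st import *
th=rep()
plan(th-np.arange(1,9)*.6)
E
```

```text
7.55 [ 0.5984 -0.1377  0.1866] [-4.12  6.89  4.97] 0.0163 [-0.29  0.33  1.2   0.    1.62  0.89]
r 0.0600 th 47.20  Frad 2.26 Ftan(ccw) 7.70
[-0.0003, -0.0004, 0.0006]
[-0.0002, 0.0, 0.0005]
[-0.0003, 0.0, 0.0006]
[-0.0002, 0.0, 0.0006]
[-0.0003, 0.0, 0.0006]
[-0.0002, 0.0, 0.0006]
[-0.0002, 0.0, 0.0005]
[-0.0002, 0.0, 0.0006]
```

Request:
move_arm --gripper '[-1, -1, -1, -1, -1, -1, -1, -1]' --translation '[[-0.0004, -0.0004, 0.0006], [-0.0003, 0, 0.0006], [-0.0003, 0, 0.0006], [-0.0003, 0, 0.0006], [-0.0003, 0, 0.0006], [-0.0002, 0, 0.0006], [-0.0002, 0, 0.0006], [-0.0002, 0, 0.0006]]' --delta_rot '[[0, 0, 0], [0, 0, 0], [0, 0, 0], [0, 0, 0], [0, 0, 0], [0, 0, 0], [0, 0, 0], [0, 0, 0]]'

```text
time_s: 8.35
eef_pos: [0.6021, -0.1413, 0.1867]
tool_rot: [-0.399, 2.012, -2.006]
wrist_force: [-3.4, 6.3, 4.2]
finger_gap: 0.0162
```

```bash
python3 - <<'E'
from st import *
th=rep()
plan(th-np.arange(1,9)*.625)
E
```

```text
8.35 [ 0.6021 -0.1413  0.1867] [-3.4   6.25  4.16] 0.0162 [-0.29  0.34  1.18  0.    1.62  0.89]
r 0.0601 th 42.27  Frad 1.69 Ftan(ccw) 6.91
[-0.0002, -0.0003, 0.0006]
[-0.0002, -0.0, 0.0007]
[-0.0002, -0.0, 0.0006]
[-0.0002, -0.0, 0.0006]
[-0.0002, -0.0, 0.0006]
[-0.0002, -0.0, 0.0007]
[-0.0001, -0.0, 0.0006]
[-0.0002, -0.0, 0.0006]
```

Request:
move_arm --gripper '[-1, -1, -1, -1, -1, -1, -1, -1]' --translation '[[-0.0002, -0.0003, 0.0006], [-0.0002, 0, 0.0007], [-0.0002, 0, 0.0006], [-0.0002, 0, 0.0006], [-0.0002, 0, 0.0006], [-0.0002, 0, 0.0007], [-0.0001, 0, 0.0006], [-0.0002, 0, 0.0006]]' --delta_rot '[[0, 0, 0], [0, 0, 0], [0, 0, 0], [0, 0, 0], [0, 0, 0], [0, 0, 0], [0, 0, 0], [0, 0, 0]]'

```text
time_s: 9.15
eef_pos: [0.6053, -0.1453, 0.1868]
tool_rot: [-0.399, 2.012, -2.006]
wrist_force: [-4.3, 6.8, 3.0]
finger_gap: 0.0162
```

```bash
python3 - <<'E'
from st import *
th=rep()
plan(th-np.arange(1,9)*.625)
E
```

```text
9.15 [ 0.6053 -0.1453  0.1868] [-4.32  6.79  3.01] 0.0162 [-0.3   0.35  1.17  0.    1.62  0.89]
r 0.0600 th 37.35  Frad 0.69 Ftan(ccw) 8.02
[-0.0001, -0.0002, 0.0006]
[-0.0002, -0.0, 0.0007]
[-0.0001, -0.0, 0.0006]
[-0.0002, -0.0, 0.0007]
[-0.0001, -0.0, 0.0006]
[-0.0002, -0.0, 0.0006]
[-0.0001, -0.0, 0.0007]
[-0.0001, -0.0, 0.0006]
```

Request:
move_arm --gripper '[-1, -1, -1, -1, -1, -1, -1, -1]' --translation '[[-0.0001, -0.0002, 0.0005], [-0.0001, 0, 0.0005], [-0.0001, 0, 0.0005], [-0.0001, 0, 0.0005], [-0.0001, 0, 0.0005], [-0.0001, 0, 0.0005], [-0.0001, 0, 0.0005], [-0.0001, 0, 0.0005]]' --delta_rot '[[0, 0, 0], [0, 0, 0], [0, 0, 0], [0, 0, 0], [0, 0, 0], [0, 0, 0], [0, 0, 0], [0, 0, 0]]'

```text
time_s: 9.95
eef_pos: [0.6076, -0.1485, 0.1869]
tool_rot: [-0.399, 2.012, -2.006]
wrist_force: [-3.2, 5.7, 2.6]
finger_gap: 0.016
```

```bash
python3 - <<'E'
from st import *
th=rep()
plan(th-np.arange(1,9)*.625)
E
```

```text
9.95 [ 0.6076 -0.1485  0.1869] [-3.24  5.72  2.59] 0.016 [-0.3   0.36  1.16  0.    1.63  0.88]
r 0.0600 th 33.54  Frad 0.46 Ftan(ccw) 6.56
[-0.0001, -0.0001, 0.0006]
[-0.0001, -0.0, 0.0007]
[-0.0001, -0.0, 0.0006]
[-0.0001, -0.0, 0.0007]
[-0.0001, -0.0, 0.0006]
[-0.0001, -0.0, 0.0007]
[-0.0001, -0.0, 0.0006]
[-0.0001, -0.0, 0.0007]
```

Request:
move_arm --gripper '[-1, -1, -1, -1, -1, -1, -1, -1]' --translation '[[-0.0001, -0.0001, 0.0006], [-0.0001, 0, 0.0007], [-0.0001, 0, 0.0006], [-0.0001, 0, 0.0007], [-0.0001, 0, 0.0006], [-0.0001, 0, 0.0007], [-0.0001, 0, 0.0006], [-0.0001, 0, 0.0007]]' --delta_rot '[[0, 0, 0], [0, 0, 0], [0, 0, 0], [0, 0, 0], [0, 0, 0], [0, 0, 0], [0, 0, 0], [0, 0, 0]]'

```text
time_s: 10.75
eef_pos: [0.6104, -0.153, 0.1869]
tool_rot: [-0.399, 2.012, -2.005]
wrist_force: [-2.6, 5.7, 2.0]
finger_gap: 0.016
```

```bash
python3 - <<'E'
from st import *
th=rep()
plan(th-np.arange(1,9)*.625)
E
```

```text
10.75 [ 0.6104 -0.153   0.1869] [-2.59  5.74  1.98] 0.016 [-0.3   0.37  1.15  0.    1.63  0.88]
r 0.0601 th 28.55  Frad 0.47 Ftan(ccw) 6.28
[0.0, -0.0001, 0.0007]
[-0.0, 0.0, 0.0006]
[-0.0001, 0.0, 0.0007]
[-0.0, 0.0, 0.0006]
[-0.0001, 0.0, 0.0007]
[-0.0, 0.0, 0.0006]
[-0.0, 0.0, 0.0007]
[-0.0001, 0.0, 0.0006]
```

Request:
move_arm --gripper '[-1, -1, -1, -1, -1, -1, -1, -1]' --translation '[[0, -0.0001, 0.0007], [0, 0, 0.0006], [-0.0001, 0, 0.0007], [0, 0, 0.0006], [-0.0001, 0, 0.0007], [0, 0, 0.0006], [0, 0, 0.0007], [-0.0001, 0, 0.0006]]' --delta_rot '[[0, 0, 0], [0, 0, 0], [0, 0, 0], [0, 0, 0], [0, 0, 0], [0, 0, 0], [0, 0, 0], [0, 0, 0]]'

```text
time_s: 11.55
eef_pos: [0.6127, -0.1576, 0.1869]
tool_rot: [-0.399, 2.012, -2.005]
wrist_force: [-2.6, 6.3, 1.8]
finger_gap: 0.0159
```

```bash
python3 - <<'E'
from st import *
th=rep()
plan(th-np.arange(1,9)*.625)
E
```

```text
11.55 [ 0.6127 -0.1576  0.1869] [-2.57  6.33  1.79] 0.0159 [-0.31  0.38  1.13  0.    1.63  0.87]
r 0.0601 th 23.62  Frad 0.19 Ftan(ccw) 6.83
[0.0001, -0.0001, 0.0007]
[-0.0, 0.0, 0.0006]
[-0.0, 0.0, 0.0007]
[0.0, 0.0, 0.0006]
[0.0, 0.0, 0.0007]
[0.0, 0.0, 0.0006]
[0.0001, 0.0, 0.0007]
[0.0, 0.0, 0.0006]
```

Request:
move_arm --gripper '[-1, -1, -1, -1, -1, -1, -1, -1]' --translation '[[0, -0.0001, 0.0007], [0, 0, 0.0006], [0, 0, 0.0007], [0, 0, 0.0006], [0, 0, 0.0007], [0, 0, 0.0006], [0.0001, 0, 0.0007], [0, 0, 0.0006]]' --delta_rot '[[0, 0, 0], [0, 0, 0], [0, 0, 0], [0, 0, 0], [0, 0, 0], [0, 0, 0], [0, 0, 0], [0, 0, 0]]'

```text
time_s: 12.35
eef_pos: [0.6146, -0.1625, 0.1869]
tool_rot: [-0.399, 2.012, -2.005]
wrist_force: [-1.0, 6.6, 1.6]
finger_gap: 0.0159
```

```bash
python3 - <<'E'
from st import *
th=rep()
plan(th-np.arange(1,9)*.625)
E
```

```text
12.35 [ 0.6146 -0.1625  0.1869] [-1.01  6.63  1.62] 0.0159 [-0.32  0.39  1.12  0.    1.63  0.86]
r 0.0601 th 18.66  Frad 1.16 Ftan(ccw) 6.60
[0.0002, -0.0001, 0.0006]
[0.0, 0.0, 0.0007]
[0.0001, 0.0, 0.0006]
[0.0, 0.0, 0.0007]
[0.0001, 0.0, 0.0007]
[0.0001, 0.0, 0.0006]
[0.0001, 0.0, 0.0006]
[0.0001, 0.0, 0.0007]
```

Request:
move_arm --gripper '[-1, -1, -1, -1, -1, -1, -1, -1]' --translation '[[0, -0.0001, 0.0006], [0, 0, 0.0007], [0.0001, 0, 0.0006], [0, 0, 0.0007], [0.0001, 0, 0.0007], [0.0001, 0, 0.0006], [0.0001, 0, 0.0006], [0.0001, 0, 0.0007]]' --delta_rot '[[0, 0, 0], [0, 0, 0], [0, 0, 0], [0, 0, 0], [0, 0, 0], [0, 0, 0], [0, 0, 0], [0, 0, 0]]'

```text
time_s: 13.15
eef_pos: [0.6161, -0.1674, 0.187]
tool_rot: [-0.399, 2.012, -2.005]
wrist_force: [-1.9, 6.6, 1.5]
finger_gap: 0.016
```

```bash
python3 - <<'E'
from st import *
th=rep()
plan(th-np.arange(1,9)*.625)
E
```

```text
13.15 [ 0.6161 -0.1674  0.187 ] [-1.93  6.57  1.46] 0.016 [-0.32  0.4   1.11  0.    1.64  0.86]
r 0.0602 th 13.73  Frad -0.31 Ftan(ccw) 6.84
[0.0003, -0.0, 0.0006]
[0.0001, -0.0, 0.0007]
[0.0001, -0.0, 0.0006]
[0.0001, -0.0, 0.0006]
[0.0002, -0.0, 0.0007]
[0.0001, -0.0, 0.0006]
[0.0002, -0.0, 0.0007]
[0.0001, -0.0, 0.0006]
```

Request:
move_arm --gripper '[-1, -1, -1, -1, -1, -1, -1, -1]' --translation '[[0.0002, 0, 0.0006], [0.0001, 0, 0.0007], [0.0001, 0, 0.0006], [0.0001, 0, 0.0006], [0.0002, 0, 0.0007], [0.0001, 0, 0.0006], [0.0002, 0, 0.0007], [0.0001, 0, 0.0006]]' --delta_rot '[[0, 0, 0], [0, 0, 0], [0, 0, 0], [0, 0, 0], [0, 0, 0], [0, 0, 0], [0, 0, 0], [0, 0, 0]]'

```text
time_s: 13.95
eef_pos: [0.6171, -0.1725, 0.187]
tool_rot: [-0.399, 2.012, -2.005]
wrist_force: [-2.0, 6.7, 1.1]
finger_gap: 0.016
```

```bash
python3 - <<'E'
from st import *
th=rep()
plan(th-np.arange(1,9)*.625)
E
```

```text
13.95 [ 0.6171 -0.1725  0.187 ] [-1.95  6.68  1.09] 0.016 [-0.33  0.4   1.1   0.    1.64  0.85]
r 0.0602 th 8.81  Frad -0.91 Ftan(ccw) 6.90
[0.0004, -0.0, 0.0006]
[0.0001, -0.0, 0.0006]
[0.0002, -0.0, 0.0006]
[0.0002, -0.0, 0.0007]
[0.0002, -0.0, 0.0006]
[0.0002, -0.0, 0.0006]
[0.0002, -0.0, 0.0007]
[0.0002, -0.0, 0.0006]
```

Request:
move_arm --gripper '[-1, -1, -1, -1, -1, -1, -1, -1]' --translation '[[0.0003, 0, 0.0006], [0.0001, 0, 0.0006], [0.0002, 0, 0.0006], [0.0002, 0, 0.0007], [0.0002, 0, 0.0006], [0.0002, 0, 0.0006], [0.0002, 0, 0.0007], [0.0002, 0, 0.0006]]' --delta_rot '[[0, 0, 0], [0, 0, 0], [0, 0, 0], [0, 0, 0], [0, 0, 0], [0, 0, 0], [0, 0, 0], [0, 0, 0]]'

```text
time_s: 14.75
eef_pos: [0.6177, -0.1776, 0.187]
tool_rot: [-0.399, 2.012, -2.005]
wrist_force: [-0.5, 7.2, 0.9]
finger_gap: 0.0161
```

```bash
python3 - <<'E'
from st import *
th=rep()
plan(th-np.arange(1,9)*.625)
E
```

```text
14.75 [ 0.6177 -0.1776  0.187 ] [-0.47  7.22  0.92] 0.0161 [-0.34  0.41  1.1   0.    1.64  0.84]
r 0.0602 th 3.89  Frad 0.02 Ftan(ccw) 7.24
[0.0004, 0.0, 0.0005]
[0.0002, 0.0, 0.0007]
[0.0003, 0.0, 0.0006]
[0.0002, 0.0, 0.0006]
[0.0002, 0.0, 0.0006]
[0.0003, 0.0, 0.0006]
[0.0002, 0.0, 0.0006]
[0.0003, 0.0, 0.0006]
```

Request:
move_arm --gripper '[-1, -1, -1, -1, -1, -1, -1, -1]' --translation '[[0.0003, 0, 0.0006], [0.0002, 0, 0.0006], [0.0003, 0, 0.0006], [0.0002, 0, 0.0006], [0.0002, 0, 0.0006], [0.0003, 0, 0.0006], [0.0002, 0, 0.0006], [0.0003, 0, 0.0006]]' --delta_rot '[[0, 0, 0], [0, 0, 0], [0, 0, 0], [0, 0, 0], [0, 0, 0], [0, 0, 0], [0, 0, 0], [0, 0, 0]]'

```text
time_s: 15.55
eef_pos: [0.6178, -0.1814, 0.1871]
tool_rot: [-0.399, 2.014, -2.001]
wrist_force: [-0.2, 12.1, 1.0]
finger_gap: 0.0161
```

```bash
python3 - <<'E'
from st import *
th=rep()
plan(th-np.arange(1,9)*.625)
E
```

```text
15.55 [ 0.6178 -0.1814  0.1871] [-0.21 12.11  1.03] 0.0161 [-0.34  0.41  1.09  0.    1.64  0.83]
r 0.0602 th 0.25  Frad -0.16 Ftan(ccw) 12.11
[0.0005, 0.0001, 0.0005]
[0.0002, -0.0, 0.0006]
[0.0003, -0.0001, 0.0006]
[0.0002, 0.0, 0.0006]
[0.0003, 0.0, 0.0006]
[0.0003, 0.0, 0.0006]
[0.0003, 0.0, 0.0006]
[0.0003, 0.0, 0.0006]
```

Request:
move_arm --gripper '[-1, -1, -1, -1, -1, -1, -1, -1]' --translation '[[0.0001, 0, 0.0003], [0.0001, 0, 0.0002], [0.0001, 0, 0.0003], [0.0001, 0, 0.0002], [0.0001, 0, 0.0003], [0.0001, 0, 0.0002], [0.0001, 0, 0.0003], [0.0001, 0, 0.0002]]' --delta_rot '[[0, 0, 0], [0, 0, 0], [0, 0, 0], [0, 0, 0], [0, 0, 0], [0, 0, 0], [0, 0, 0], [0, 0, 0]]'

```text
time_s: 16.35
eef_pos: [0.6179, -0.1829, 0.187]
tool_rot: [-0.4, 2.014, -2.0]
wrist_force: [-1.4, 14.1, 2.9]
finger_gap: 0.0161
```

```bash
python3 - <<'E'
from st import *
th=rep()
print(R.round(4).tolist())
plan(th+np.arange(1,9)*.5)
E
```

```text
16.35 [ 0.6179 -0.1829  0.187 ] [-1.38 14.15  2.94] 0.0161 [-0.35  0.42  1.09  0.01  1.64  0.83]
r 0.0603 th -1.14  Frad -1.66 Ftan(ccw) 14.12
[[-0.9241, -0.0029, 0.3821], [-0.3821, 0.0068, -0.9241], [0.0001, -1.0, -0.0074]]
[0.0001, -0.0, -0.0006]
[-0.0002, -0.0, -0.0005]
[-0.0002, -0.0, -0.0005]
[-0.0002, -0.0, -0.0005]
[-0.0002, -0.0, -0.0004]
[-0.0002, -0.0, -0.0005]
[-0.0002, -0.0, -0.0005]
[-0.0002, -0.0, -0.0005]
```

Request:
move_arm --gripper '[-1, -1, -1, -1, -1, -1, -1, -1]' --translation '[[-0.0002, 0, -0.0005], [-0.0002, 0, -0.0005], [-0.0002, 0, -0.0005], [-0.0002, 0, -0.0005], [-0.0002, 0, -0.0005], [-0.0002, 0, -0.0005], [-0.0002, 0, -0.0005], [-0.0002, 0, -0.0005]]' --delta_rot '[[0, 0, 0], [0, 0, 0], [0, 0, 0], [0, 0, 0], [0, 0, 0], [0, 0, 0], [0, 0, 0], [0, 0, 0]]'

```text
time_s: 17.15
eef_pos: [0.6178, -0.1797, 0.187]
tool_rot: [-0.399, 2.013, -2.003]
wrist_force: [-0.8, 9.4, 1.0]
finger_gap: 0.0157
```

```bash
python3 - <<'E'
from st import *
th=rep()
plan(th+np.arange(1,9)*1.2)
E
```

```text
17.15 [ 0.6178 -0.1797  0.187 ] [-0.8   9.44  1.02] 0.0157 [-0.34  0.41  1.09  0.    1.64  0.84]
r 0.0602 th 1.87  Frad -0.50 Ftan(ccw) 9.46
[-0.0002, 0.0, -0.0013]
[-0.0004, 0.0, -0.0011]
[-0.0004, 0.0, -0.0012]
[-0.0004, 0.0, -0.0012]
[-0.0003, 0.0, -0.0013]
[-0.0003, 0.0, -0.0012]
[-0.0003, 0.0, -0.0012]
[-0.0002, 0.0, -0.0012]
```

Request:
move_arm --gripper '[-1, -1, -1, -1, -1, -1, -1, -1]' --translation '[[-0.0002, 0, -0.0005], [-0.0002, 0, -0.0005], [-0.0002, 0, -0.0005], [-0.0002, 0, -0.0005], [-0.0001, 0, -0.0005], [-0.0001, 0, -0.0005], [-0.0001, 0, -0.0005], [-0.0001, 0, -0.0005]]' --delta_rot '[[0, 0, 0], [0, 0, 0], [0, 0, 0], [0, 0, 0], [0, 0, 0], [0, 0, 0], [0, 0, 0], [0, 0, 0]]'

```text
time_s: 17.95
eef_pos: [0.6175, -0.1768, 0.1872]
tool_rot: [-0.398, 2.011, -2.005]
wrist_force: [0.5, 5.6, 0.9]
finger_gap: 0.0162
```

```bash
python3 - <<'E'
from st import *
th=rep()
plan(th+np.arange(1,9)*2)
E
```

```text
17.95 [ 0.6175 -0.1768  0.1872] [0.51 5.64 0.94] 0.0162 [-0.34  0.41  1.1   0.    1.64  0.84]
r 0.0601 th 4.72  Frad 0.97 Ftan(ccw) 5.58
[-0.0005, 0.0002, -0.002]
[-0.0006, -0.0, -0.0021]
[-0.0004, -0.0, -0.002]
[-0.0004, -0.0, -0.0021]
[-0.0003, -0.0, -0.002]
[-0.0003, -0.0, -0.0021]
[-0.0001, -0.0, -0.0021]
[-0.0001, -0.0, -0.0021]
```

Request:
move_arm --gripper '[-1, -1, -1, -1, -1, -1, -1, -1]' --translation '[[-0.0004, 0.0002, -0.002], [-0.0005, 0, -0.0021], [-0.0004, 0, -0.002], [-0.0004, 0, -0.0021], [-0.0003, 0, -0.002], [-0.0003, 0, -0.0021], [-0.0001, 0, -0.0021], [-0.0001, 0, -0.0021]]' --delta_rot '[[0, 0, 0], [0, 0, 0], [0, 0, 0], [0, 0, 0], [0, 0, 0], [0, 0, 0], [0, 0, 0], [0, 0, 0]]'

```text
time_s: 18.75
eef_pos: [0.6135, -0.1616, 0.1878]
tool_rot: [-0.396, 2.009, -2.008]
wrist_force: [2.0, 0.3, -2.0]
finger_gap: 0.0162
```

```bash
python3 - <<'E'
from st import *
th=rep()
plan(th+np.arange(1,9)*1.5)
E
```

```text
18.75 [ 0.6135 -0.1616  0.1878] [ 1.96  0.27 -1.96] 0.0162 [-0.32  0.38  1.13 -0.    1.63  0.87]
r 0.0594 th 19.77  Frad 1.94 Ftan(ccw) -0.41
[-0.0006, 0.0008, -0.0015]
[-0.0, 0.0, -0.0016]
[-0.0, 0.0, -0.0016]
[0.0001, 0.0, -0.0016]
[0.0001, 0.0, -0.0015]
[0.0001, 0.0, -0.0016]
[0.0002, 0.0001, -0.0015]
[0.0003, -0.0, -0.0016]
```

Request:
move_arm --gripper '[-1, -1, -1, -1, -1, -1, -1, -1]' --translation '[[-0.0004, 0.0004, -0.0015], [0, 0, -0.0016], [0, 0, -0.0016], [0.0001, 0, -0.0016], [0.0001, 0, -0.0015], [0.0001, 0, -0.0016], [0.0002, 0, -0.0015], [0.0003, 0, -0.0016]]' --delta_rot '[[0, 0, 0], [0, 0, 0], [0, 0, 0], [0, 0, 0], [0, 0, 0], [0, 0, 0], [0, 0, 0], [0, 0, 0]]'

```text
time_s: 19.55
eef_pos: [0.6083, -0.1504, 0.1876]
tool_rot: [-0.396, 2.009, -2.009]
wrist_force: [-0.6, -1.0, -3.1]
finger_gap: 0.0162
```

```bash
python3 - <<'E'
from st import *
th=rep()
plan(th+np.arange(1,9)*.6)
E
```

```text
19.55 [ 0.6083 -0.1504  0.1876] [-0.55 -0.99 -3.15] 0.0162 [-0.3   0.36  1.16 -0.    1.62  0.88]
r 0.0596 th 31.71  Frad -0.99 Ftan(ccw) -0.55
[-0.0002, 0.0006, -0.0007]
[0.0001, -0.0, -0.0006]
[0.0001, -0.0, -0.0006]
[0.0001, -0.0, -0.0006]
[0.0001, -0.0, -0.0006]
[0.0002, -0.0, -0.0007]
[0.0001, -0.0, -0.0006]
[0.0002, -0.0, -0.0006]
```

Request:
move_arm --gripper '[-1, -1, -1, -1, -1, -1, -1, -1]' --translation '[[0, 0.0003, -0.0007], [0.0001, 0, -0.0006], [0.0001, 0, -0.0006], [0.0001, 0, -0.0006], [0.0001, 0, -0.0006], [0.0002, 0, -0.0007], [0.0001, 0, -0.0006], [0.0002, 0, -0.0006]]' --delta_rot '[[0, 0, 0], [0, 0, 0], [0, 0, 0], [0, 0, 0], [0, 0, 0], [0, 0, 0], [0, 0, 0], [0, 0, 0]]'

```text
time_s: 20.35
eef_pos: [0.6057, -0.1461, 0.1873]
tool_rot: [-0.396, 2.008, -2.009]
wrist_force: [-1.0, -1.9, -2.4]
finger_gap: 0.016
```

```bash
python3 - <<'E'
from st import *
th=rep()
plan(th+np.arange(1,9)*.6)
E
```

```text
20.35 [ 0.6057 -0.1461  0.1873] [-1.04 -1.85 -2.39] 0.016 [-0.3   0.35  1.17 -0.    1.62  0.89]
r 0.0598 th 36.50  Frad -1.94 Ftan(ccw) -0.87
[0.0, 0.0003, -0.0006]
[0.0002, 0.0001, -0.0007]
[0.0001, -0.0, -0.0006]
[0.0002, -0.0, -0.0006]
[0.0002, -0.0, -0.0006]
[0.0002, -0.0, -0.0006]
[0.0002, -0.0, -0.0006]
[0.0002, -0.0, -0.0006]
```

Request:
move_arm --gripper '[-1, -1, -1, -1, -1, -1, -1, -1]' --translation '[[0.0003, 0.0003, -0.0006], [0.0002, 0, -0.0007], [0.0001, 0, -0.0006], [0.0002, 0, -0.0006], [0.0002, 0, -0.0006], [0.0002, 0, -0.0006], [0.0002, 0, -0.0006], [0.0002, 0, -0.0006]]' --delta_rot '[[0, 0, 0], [0, 0, 0], [0, 0, 0], [0, 0, 0], [0, 0, 0], [0, 0, 0], [0, 0, 0], [0, 0, 0]]'

```text
time_s: 21.15
eef_pos: [0.6025, -0.1421, 0.1872]
tool_rot: [-0.395, 2.008, -2.008]
wrist_force: [-1.4, -1.7, -1.3]
finger_gap: 0.016
```

```bash
python3 - <<'E'
from st import *
th=rep()
plan(th+np.arange(1,9)*.6)
E
```

```text
21.15 [ 0.6025 -0.1421  0.1872] [-1.39 -1.71 -1.27] 0.016 [-0.29  0.34  1.19 -0.    1.62  0.89]
r 0.0598 th 41.39  Frad -2.17 Ftan(ccw) -0.36
[0.0001, 0.0002, -0.0006]
[0.0002, 0.0, -0.0006]
[0.0002, 0.0, -0.0006]
[0.0002, 0.0, -0.0006]
[0.0003, 0.0, -0.0006]
[0.0002, 0.0, -0.0006]
[0.0002, 0.0, -0.0005]
[0.0003, 0.0, -0.0006]
```

Request:
move_arm --gripper '[-1, -1, -1, -1, -1, -1, -1, -1]' --translation '[[0.0005, 0.0001, -0.0007], [0.0003, 0, -0.0007], [0.0003, 0, -0.0007], [0.0003, 0, -0.0007], [0.0003, 0, -0.0007], [0.0003, 0, -0.0007], [0.0003, 0, -0.0007], [0.0003, 0, -0.0007]]' --delta_rot '[[0, 0, 0], [0, 0, 0], [0, 0, 0], [0, 0, 0], [0, 0, 0], [0, 0, 0], [0, 0, 0], [0, 0, 0]]'

```text
time_s: 21.95
eef_pos: [0.598, -0.1378, 0.1872]
tool_rot: [-0.395, 2.008, -2.008]
wrist_force: [0.8, -0.1, 1.8]
finger_gap: 0.0161
```

```bash
python3 - <<'E'
from st import *
th=rep()
plan(th+np.arange(1,9)*.7)
E
```

```text
21.95 [ 0.598  -0.1378  0.1872] [ 0.76 -0.09  1.76] 0.0161 [-0.29  0.32  1.2   0.    1.61  0.9 ]
r 0.0596 th 47.34  Frad 0.45 Ftan(ccw) -0.62
[-0.0, 0.0002, -0.0008]
[0.0003, 0.0, -0.0007]
[0.0003, 0.0, -0.0006]
[0.0004, 0.0, -0.0007]
[0.0003, 0.0, -0.0006]
[0.0004, 0.0, -0.0007]
[0.0003, 0.0, -0.0006]
[0.0004, 0.0, -0.0006]
```

Request:
move_arm --gripper '[-1, -1, -1, -1, -1, -1, -1, -1]' --translation '[[0.0002, 0, -0.0008], [0.0003, 0, -0.0007], [0.0003, 0, -0.0006], [0.0004, 0, -0.0007], [0.0003, 0, -0.0006], [0.0004, 0, -0.0007], [0.0003, 0, -0.0006], [0.0004, 0, -0.0006]]' --delta_rot '[[0, 0, 0], [0, 0, 0], [0, 0, 0], [0, 0, 0], [0, 0, 0], [0, 0, 0], [0, 0, 0], [0, 0, 0]]'

```text
time_s: 22.75
eef_pos: [0.5935, -0.134, 0.1871]
tool_rot: [-0.395, 2.008, -2.008]
wrist_force: [0.4, 0.0, 1.3]
finger_gap: 0.0163
```

```bash
python3 - <<'E'
from st import *
th=rep()
plan(th+np.arange(1,9)*.7)
E
```

```text
22.75 [ 0.5935 -0.134   0.1871] [0.39 0.04 1.34] 0.0163 [-0.28  0.31  1.22 -0.    1.61  0.9 ]
r 0.0597 th 53.02  Frad 0.27 Ftan(ccw) -0.29
[0.0001, 0.0001, -0.0008]
[0.0004, -0.0, -0.0006]
[0.0004, -0.0, -0.0006]
[0.0004, -0.0, -0.0006]
[0.0004, -0.0, -0.0006]
[0.0004, -0.0, -0.0006]
[0.0005, -0.0, -0.0006]
[0.0004, -0.0, -0.0006]
```

Request:
move_arm --gripper '[-1, -1, -1, -1, -1, -1, -1, -1]' --translation '[[0.0003, 0, -0.0008], [0.0004, 0, -0.0006], [0.0004, 0, -0.0006], [0.0004, 0, -0.0006], [0.0004, 0, -0.0006], [0.0004, 0, -0.0006], [0.0005, 0, -0.0006], [0.0004, 0, -0.0006]]' --delta_rot '[[0, 0, 0], [0, 0, 0], [0, 0, 0], [0, 0, 0], [0, 0, 0], [0, 0, 0], [0, 0, 0], [0, 0, 0]]'

```text
time_s: 23.55
eef_pos: [0.5886, -0.1306, 0.187]
tool_rot: [-0.395, 2.008, -2.008]
wrist_force: [0.6, -0.9, 0.8]
finger_gap: 0.0162
```

```bash
python3 - <<'E'
from st import *
th=rep()
plan(th+np.arange(1,9)*.7)
E
```

```text
23.55 [ 0.5886 -0.1306  0.187 ] [ 0.6  -0.9   0.84] 0.0162 [-0.28  0.29  1.24 -0.    1.61  0.9 ]
r 0.0598 th 58.75  Frad -0.45 Ftan(ccw) -0.98
[0.0002, 0.0, -0.0007]
[0.0005, 0.0, -0.0006]
[0.0004, 0.0, -0.0006]
[0.0005, 0.0, -0.0006]
[0.0005, 0.0, -0.0005]
[0.0004, 0.0, -0.0006]
[0.0005, 0.0, -0.0005]
[0.0005, 0.0, -0.0006]
```

Request:
move_arm --gripper '[-1, -1, -1, -1, -1, -1, -1, -1]' --translation '[[0.0004, 0, -0.0007], [0.0005, 0, -0.0006], [0.0004, 0, -0.0006], [0.0005, 0, -0.0006], [0.0005, 0, -0.0005], [0.0004, 0, -0.0006], [0.0005, 0, -0.0005], [0.0005, 0, -0.0006]]' --delta_rot '[[0, 0, 0], [0, 0, 0], [0, 0, 0], [0, 0, 0], [0, 0, 0], [0, 0, 0], [0, 0, 0], [0, 0, 0]]'

```text
time_s: 24.35
eef_pos: [0.5834, -0.1278, 0.187]
tool_rot: [-0.395, 2.008, -2.009]
wrist_force: [-0.2, -2.5, 0.8]
finger_gap: 0.0164
```

```bash
python3 - <<'E'
from st import *
th=rep()
plan(th+np.arange(1,9)*.7)
E
```

```text
24.35 [ 0.5834 -0.1278  0.187 ] [-0.2  -2.53  0.78] 0.0164 [-0.28  0.28  1.26 -0.    1.6   0.9 ]
r 0.0598 th 64.46  Frad -2.37 Ftan(ccw) -0.91
[0.0003, -0.0, -0.0007]
[0.0005, -0.0, -0.0005]
[0.0006, -0.0, -0.0005]
[0.0005, -0.0, -0.0006]
[0.0005, -0.0, -0.0005]
[0.0005, -0.0, -0.0005]
[0.0005, -0.0, -0.0005]
[0.0006, -0.0, -0.0005]
```

Request:
move_arm --gripper '[-1, -1, -1, -1, -1, -1, -1, -1]' --translation '[[0.0006, 0, -0.0004], [0.0006, 0, -0.0004], [0.0006, 0, -0.0005], [0.0005, 0, -0.0006], [0.0005, 0, -0.0005], [0.0005, 0, -0.0005], [0.0005, 0, -0.0005], [0.0006, 0, -0.0005]]' --delta_rot '[[0, 0, 0], [0, 0, 0], [0, 0, 0], [0, 0, 0], [0, 0, 0], [0, 0, 0], [0, 0, 0], [0, 0, 0]]'

```text
time_s: 25.15
eef_pos: [0.5779, -0.1256, 0.1871]
tool_rot: [-0.395, 2.008, -2.008]
wrist_force: [0.7, -0.5, 1.3]
finger_gap: 0.0161
```

```bash
python3 - <<'E'
from st import *
th=rep()
plan(th+np.arange(1,9)*.7)
E
```

```text
25.15 [ 0.5779 -0.1256  0.1871] [ 0.73 -0.49  1.26] 0.0161 [-0.28  0.26  1.28  0.    1.6   0.91]
r 0.0596 th 70.09  Frad -0.21 Ftan(ccw) -0.86
[0.0003, 0.0001, -0.0008]
[0.0006, -0.0, -0.0004]
[0.0005, -0.0, -0.0005]
[0.0006, -0.0, -0.0005]
[0.0005, -0.0, -0.0004]
[0.0006, -0.0, -0.0005]
[0.0006, -0.0, -0.0004]
[0.0006, -0.0, -0.0005]
```

Request:
move_arm --gripper '[-1, -1, -1, -1, -1, -1, -1, -1]' --translation '[[0.0005, 0, -0.0006], [0.0006, 0, -0.0004], [0.0005, 0, -0.0005], [0.0006, 0, -0.0005], [0.0005, 0, -0.0004], [0.0006, 0, -0.0005], [0.0006, 0, -0.0004], [0.0006, 0, -0.0005]]' --delta_rot '[[0, 0, 0], [0, 0, 0], [0, 0, 0], [0, 0, 0], [0, 0, 0], [0, 0, 0], [0, 0, 0], [0, 0, 0]]'

```text
time_s: 25.95
eef_pos: [0.5724, -0.124, 0.187]
tool_rot: [-0.395, 2.008, -2.008]
wrist_force: [0.6, -0.5, 1.3]
finger_gap: 0.0159
```

```bash
python3 - <<'E'
from st import *
th=rep()
plan(th+np.arange(1,9)*.7,rad=.0597)
E
```

```text
25.95 [ 0.5724 -0.124   0.187 ] [ 0.63 -0.54  1.31] 0.0159 [-0.28  0.24  1.3  -0.    1.6   0.91]
r 0.0596 th 75.66  Frad -0.37 Ftan(ccw) -0.74
[0.0005, 0.0001, -0.0005]
[0.0006, -0.0, -0.0004]
[0.0006, -0.0, -0.0004]
[0.0006, -0.0, -0.0005]
[0.0006, -0.0, -0.0004]
[0.0006, -0.0, -0.0004]
[0.0007, -0.0, -0.0003]
[0.0006, -0.0, -0.0004]
```

Request:
move_arm --gripper '[-1, -1, -1, -1, -1, -1, -1, -1]' --translation '[[0.0005, 0, -0.0005], [0.0006, 0, -0.0004], [0.0006, 0, -0.0004], [0.0006, 0, -0.0005], [0.0006, 0, -0.0004], [0.0006, 0, -0.0004], [0.0007, 0, -0.0003], [0.0006, 0, -0.0004]]' --delta_rot '[[0, 0, 0], [0, 0, 0], [0, 0, 0], [0, 0, 0], [0, 0, 0], [0, 0, 0], [0, 0, 0], [0, 0, 0]]'

```text
time_s: 26.75
eef_pos: [0.5673, -0.123, 0.1872]
tool_rot: [-0.393, 2.006, -2.009]
wrist_force: [6.6, -2.5, -0.2]
finger_gap: 0.016
```

```bash
python3 - <<'E'
from st import *
th=rep()
plan(th+np.arange(1,9)*.7,rad=.0597)
E
```

```text
26.75 [ 0.5673 -0.123   0.1872] [ 6.58 -2.49 -0.25] 0.016 [-0.28  0.23  1.32 -0.    1.59  0.91]
r 0.0595 th 80.61  Frad -1.38 Ftan(ccw) -6.90
[0.0005, 0.0003, -0.0005]
[0.0006, -0.0, -0.0004]
[0.0007, -0.0, -0.0004]
[0.0006, -0.0, -0.0003]
[0.0007, -0.0, -0.0004]
[0.0006, -0.0, -0.0003]
[0.0007, -0.0, -0.0004]
[0.0006, -0.0, -0.0003]
```

Request:
move_arm --gripper '[-1, -1, -1, -1, -1, -1, -1, -1]' --translation '[[0.0004, 0, -0.0002], [0.0003, 0, -0.0001], [0.0003, 0, -0.0001], [0.0003, 0, -0.0002], [0.0003, 0, -0.0001], [0.0003, 0, -0.0001], [0.0003, 0, -0.0002], [0.0003, 0, -0.0001]]' --delta_rot '[[0, 0, 0], [0, 0, 0], [0, 0, 0], [0, 0, 0], [0, 0, 0], [0, 0, 0], [0, 0, 0], [0, 0, 0]]'

```text
time_s: 27.55
eef_pos: [0.5647, -0.1227, 0.1873]
tool_rot: [-0.393, 2.006, -2.008]
wrist_force: [7.1, -2.5, 0.5]
finger_gap: 0.0161
```

```bash
python3 - <<'E'
from st import *
th=rep()
plan(th+np.arange(1,9)*1.9,rad=.0597)
E
```

```text
27.55 [ 0.5647 -0.1227  0.1873] [ 7.1  -2.46  0.46] 0.0161 [-0.28  0.22  1.33  0.    1.59  0.9 ]
r 0.0594 th 83.18  Frad -1.60 Ftan(ccw) -7.34
[0.0016, 0.0003, -0.0012]
[0.0018, -0.0, -0.0008]
[0.0018, -0.0, -0.0008]
[0.0018, -0.0, -0.0008]
[0.0019, -0.0, -0.0007]
[0.0019, -0.0, -0.0006]
[0.0019, -0.0, -0.0006]
[0.0019, -0.0, -0.0005]
```

Request:
move_arm --gripper '[-1, -1, -1, -1, -1, -1, -1, -1]' --translation '[[-0.0002, 0, 0.0001], [-0.0003, 0, 0.0001], [-0.0002, 0, 0.0001], [-0.0003, 0, 0.0001], [-0.0002, 0, 0.0001], [-0.0003, 0, 0.0001], [-0.0002, 0, 0.0001], [-0.0003, 0, 0.0001]]' --delta_rot '[[0, 0, 0], [0, 0, 0], [0, 0, 0], [0, 0, 0], [0, 0, 0], [0, 0, 0], [0, 0, 0], [0, 0, 0]]'

```text
time_s: 28.35
eef_pos: [0.5664, -0.1228, 0.1871]
tool_rot: [-0.394, 2.007, -2.009]
wrist_force: [4.0, -2.4, -0.6]
finger_gap: 0.0164
```

```bash
python3 - <<'E'
from st import *
th=rep()
plan(th+np.arange(1,9)*1.9,rad=.0597)
E
```

```text
28.35 [ 0.5664 -0.1228  0.1871] [ 3.98 -2.43 -0.59] 0.0164 [-0.28  0.23  1.32 -0.    1.59  0.9 ]
r 0.0596 th 81.53  Frad -1.82 Ftan(ccw) -4.29
[0.0017, 0.0001, -0.0011]
[0.0017, 0.0, -0.0009]
[0.0018, 0.0, -0.0009]
[0.0018, 0.0, -0.0008]
[0.0018, 0.0, -0.0007]
[0.0019, 0.0, -0.0007]
[0.0019, 0.0, -0.0006]
[0.0019, 0.0, -0.0006]
```

```bash
cat > fit.py <<'E'
import numpy as np
from scipy.optimize import least_squares
D=np.array([[.54,-.1251,-3.39,4.97],[.5552,-.1221,-.81,-.16],[.5718,-.1237,.77,-.01],[.587,-.1297,-1.55,6.04],[.5984,-.1377,-4.12,6.89],[.6053,-.1453,-4.3,6.8],[.6104,-.153,-2.59,5.74],[.6146,-.1625,-1.01,6.63],[.6171,-.1725,-1.95,6.68],[.6178,-.1814,-.21,12.1],[.6135,-.1616,1.96,.27],[.6083,-.1504,-.55,-.99],[.6025,-.1421,-1.39,-1.71],[.598,-.1378,.76,-.09],[.5886,-.1306,.6,-.9],[.5834,-.1278,-.2,-2.53],[.5724,-.124,.63,-.54],[.5647,-.1227,7.1,-2.46]])
def f(q):
    v=D[:,:2]-q[:2];r=np.hypot(*v.T);Fr=(D[:,2:]*v).sum(1)/r
    return r+Fr/q[2]/1000-q[3]
for rr in(None,.06):
    s=least_squares(lambda q:f([q[0],q[1],6.,q[2] if rr is None else rr]),[.557,-.182,.06],x_scale=.001);print(s.x,(s.fun*1000).round(2))
E
python3 fit.py
python3 - <<'E'
from st import *
plan(81.53+np.arange(1,9)*2.,rad=.0598)
E
```

```text
[ 0.55736308 -0.18243789  0.06049258] [ 0.37 -0.14  0.02  0.75  0.6   0.27  0.25  0.32 -0.07 -0.05 -0.29 -0.48
 -0.32 -0.05 -0.05 -0.36 -0.21 -0.57]
[ 0.5576942  -0.18200216  0.06      ] [ 0.55 -0.07  0.01  0.7   0.54  0.24  0.24  0.35  0.02  0.09 -0.26 -0.5
 -0.36 -0.11 -0.1  -0.41 -0.22 -0.55]
28.35 [ 0.5664 -0.1228  0.1871] [ 3.98 -2.43 -0.59] 0.0164 [-0.28  0.23  1.32 -0.    1.59  0.9 ]
[0.0017, 0.0001, -0.0012]
[0.0019, 0.0, -0.001]
[0.0018, 0.0, -0.0009]
[0.0019, 0.0, -0.0008]
[0.002, 0.0, -0.0008]
[0.002, 0.0, -0.0007]
[0.0019, 0.0, -0.0006]
[0.002, 0.0, -0.0006]
```

```bash
sed -i 's/^C=.*/C=np.array([.5577,-.182])/' st.py; python3 - <<'E'
from st import *
print(np.degrees(np.arctan2(-.123-C[1],.5673-C[0])))
th=rep()
plan(th+np.arange(1,9)*2.)
E
```

```text
28.35 [ 0.5664 -0.1228  0.1871] [ 3.98 -2.43 -0.59] 0.0164 [-0.28  0.23  1.32 -0.    1.59  0.9 ]
80.75828751397134
r 0.0599 th 81.66  Frad -1.83 Ftan(ccw) -4.29
[0.0018, 0.0001, -0.0011]
[0.0018, 0.0, -0.001]
[0.0019, 0.0, -0.0009]
[0.0019, 0.0, -0.0009]
[0.002, 0.0, -0.0007]
[0.0019, 0.0, -0.0007]
[0.002, 0.0, -0.0007]
[0.0021, 0.0, -0.0005]
```

Target under running load: 80.75° + 360°. Now counting round.

Request:
move_arm --gripper '[-1, -1, -1, -1, -1, -1, -1, -1]' --translation '[[0.0018, 0, -0.001], [0.0018, 0, -0.0009], [0.0019, 0, -0.0009], [0.0019, 0, -0.0009], [0.002, 0, -0.0007], [0.0019, 0, -0.0007], [0.002, 0, -0.0007], [0.0021, 0, -0.0005]]' --delta_rot '[[0, 0, 0], [0, 0, 0], [0, 0, 0], [0, 0, 0], [0, 0, 0], [0, 0, 0], [0, 0, 0], [0, 0, 0]]'

```text
time_s: 29.15
eef_pos: [0.5501, -0.1226, 0.1872]
tool_rot: [-0.393, 2.006, -2.008]
wrist_force: [7.6, -1.8, -0.7]
finger_gap: 0.0159
```

```bash
python3 - <<'E'
from st import *
th=rep()
plan(th+np.arange(1,9)*3.)
E
```

```text
29.15 [ 0.5501 -0.1226  0.1872] [ 7.57 -1.81 -0.67] 0.0159 [-0.29  0.18  1.37  0.    1.59  0.9 ]
r 0.0599 th 97.26  Frad -2.76 Ftan(ccw) -7.28
[0.003, 0.0002, -0.0008]
[0.0031, -0.0, -0.0006]
[0.0031, -0.0, -0.0004]
[0.0032, -0.0, -0.0003]
[0.0031, -0.0, -0.0001]
[0.0031, -0.0, 0.0001]
[0.0032, -0.0, 0.0003]
[0.0031, -0.0, 0.0004]
```

Request:
move_arm --gripper '[-1, -1, -1, -1, -1, -1, -1, -1]' --translation '[[0.003, 0.0001, -0.0005], [0.0031, 0, -0.0004], [0.0031, 0, -0.0004], [0.0032, 0, -0.0003], [0.0031, 0, -0.0001], [0.0031, 0, 0.0001], [0.0032, 0, 0.0003], [0.0031, 0, 0.0004]]' --delta_rot '[[0, 0, 0], [0, 0, 0], [0, 0, 0], [0, 0, 0], [0, 0, 0], [0, 0, 0], [0, 0, 0], [0, 0, 0]]'

```text
time_s: 29.95
eef_pos: [0.5268, -0.1305, 0.1871]
tool_rot: [-0.393, 2.007, -2.006]
wrist_force: [7.4, 1.5, -1.8]
finger_gap: 0.0163
```

```bash
python3 - <<'E'
from st import *
th=rep()
plan(th+np.arange(1,9)*3.)
E
```

```text
29.95 [ 0.5268 -0.1305  0.1871] [ 7.45  1.53 -1.81] 0.0163 [-0.31  0.12  1.44  0.    1.58  0.87]
r 0.0600 th 120.95  Frad -2.52 Ftan(ccw) -7.17
[0.0031, 0.0001, 0.0006]
[0.003, -0.0, 0.0007]
[0.0031, -0.0, 0.0009]
[0.0029, -0.0, 0.001]
[0.0029, -0.0, 0.0012]
[0.0029, -0.0, 0.0013]
[0.0027, -0.0, 0.0015]
[0.0027, -0.0001, 0.0017]
```

Request:
move_arm --gripper '[-1, -1, -1, -1, -1, -1, -1, -1]' --translation '[[0.0031, 0.0001, 0.0008], [0.003, 0, 0.0009], [0.0031, 0, 0.0009], [0.0029, 0, 0.001], [0.0029, 0, 0.0012], [0.0029, 0, 0.0013], [0.0027, 0, 0.0015], [0.0027, 0, 0.0017]]' --delta_rot '[[0, 0, 0], [0, 0, 0], [0, 0, 0], [0, 0, 0], [0, 0, 0], [0, 0, 0], [0, 0, 0], [0, 0, 0]]'

```text
time_s: 30.75
eef_pos: [0.5086, -0.1472, 0.1869]
tool_rot: [-0.394, 2.009, -2.004]
wrist_force: [5.9, 5.3, 0.5]
finger_gap: 0.0159
```

```bash
python3 - <<'E'
from st import *
th=rep()
plan(th+np.arange(1,9)*3.)
E
```

```text
30.75 [ 0.5086 -0.1472  0.1869] [5.92 5.3  0.49] 0.0159 [-0.35  0.09  1.47  0.    1.58  0.83]
r 0.0602 th 144.64  Frad -1.76 Ftan(ccw) -7.75
[0.0025, -0.0001, 0.0019]
[0.0025, -0.0, 0.0019]
[0.0024, -0.0, 0.002]
[0.0023, -0.0, 0.0022]
[0.0022, -0.0, 0.0022]
[0.0021, -0.0, 0.0024]
[0.0019, -0.0, 0.0024]
[0.0018, -0.0, 0.0026]
```

Request:
move_arm --gripper '[-1, -1, -1, -1, -1, -1, -1, -1]' --translation '[[0.0025, 0, 0.002], [0.0025, 0, 0.0019], [0.0024, 0, 0.002], [0.0023, 0, 0.0022], [0.0022, 0, 0.0022], [0.0021, 0, 0.0024], [0.0019, 0, 0.0024], [0.0018, 0, 0.0026]]' --delta_rot '[[0, 0, 0], [0, 0, 0], [0, 0, 0], [0, 0, 0], [0, 0, 0], [0, 0, 0], [0, 0, 0], [0, 0, 0]]'

```text
time_s: 31.55
eef_pos: [0.4985, -0.1698, 0.1868]
tool_rot: [-0.396, 2.011, -2.003]
wrist_force: [3.6, 6.0, 1.6]
finger_gap: 0.0162
```

```bash
python3 - <<'E'
from st import *
th=rep()
plan(th+np.arange(1,9)*3.)
E
```

```text
31.55 [ 0.4985 -0.1698  0.1868] [3.59 6.03 1.61] 0.0162 [-0.4   0.08  1.48  0.    1.58  0.78]
r 0.0604 th 168.32  Frad -2.29 Ftan(ccw) -6.63
[0.0014, -0.0002, 0.0029]
[0.0015, -0.0001, 0.0027]
[0.0014, 0.0, 0.0028]
[0.0012, 0.0, 0.0029]
[0.0011, 0.0, 0.0029]
[0.001, 0.0, 0.003]
[0.0008, 0.0, 0.0031]
[0.0006, 0.0, 0.0031]
```

Request:
move_arm --gripper '[-1, -1, -1, -1, -1, -1, -1, -1]' --translation '[[0.0013, -0.0001, 0.0029], [0.0014, 0, 0.0027], [0.0014, 0, 0.0028], [0.0012, 0, 0.0029], [0.0011, 0, 0.0029], [0.001, 0, 0.003], [0.0008, 0, 0.0031], [0.0006, 0, 0.0031]]' --delta_rot '[[0, 0, 0], [0, 0, 0], [0, 0, 0], [0, 0, 0], [0, 0, 0], [0, 0, 0], [0, 0, 0], [0, 0, 0]]'

```text
time_s: 32.35
eef_pos: [0.4986, -0.1946, 0.1867]
tool_rot: [-0.398, 2.013, -2.003]
wrist_force: [-1.4, 7.6, 2.9]
finger_gap: 0.0162
```

```bash
python3 - <<'E'
from st import *
th=rep()
plan(th+np.arange(1,9)*3.)
E
```

```text
32.35 [ 0.4986 -0.1946  0.1867] [-1.45  7.6   2.9 ] 0.0162 [-0.44  0.11  1.45  0.    1.58  0.74]
r 0.0604 th -167.93  Frad -0.18 Ftan(ccw) -7.74
[0.0, -0.0003, 0.0032]
[0.0003, 0.0, 0.0031]
[0.0002, -0.0, 0.0031]
[-0.0, -0.0, 0.0032]
[-0.0002, -0.0, 0.0031]
[-0.0003, -0.0, 0.0031]
[-0.0006, -0.0, 0.0031]
[-0.0006, -0.0, 0.0031]
```

Request:
move_arm --gripper '[-1, -1, -1, -1, -1, -1, -1, -1]' --translation '[[0.0003, -0.0001, 0.0032], [0.0003, 0, 0.0031], [0.0002, 0, 0.0031], [0, 0, 0.0032], [-0.0002, 0, 0.0031], [-0.0003, 0, 0.0031], [-0.0006, 0, 0.0031], [-0.0006, 0, 0.0031]]' --delta_rot '[[0, 0, 0], [0, 0, 0], [0, 0, 0], [0, 0, 0], [0, 0, 0], [0, 0, 0], [0, 0, 0], [0, 0, 0]]'

```text
time_s: 33.15
eef_pos: [0.5086, -0.2175, 0.1866]
tool_rot: [-0.399, 2.014, -2.003]
wrist_force: [-2.5, 6.9, 3.6]
finger_gap: 0.0161
```

```bash
python3 - <<'E'
from st import *
th=rep()
plan(th+np.arange(1,9)*3.)
E
```

```text
33.15 [ 0.5086 -0.2175  0.1866] [-2.46  6.9   3.62] 0.0161 [-0.47  0.16  1.4   0.    1.59  0.71]
r 0.0606 th -144.15  Frad -2.04 Ftan(ccw) -7.03
[-0.0014, -0.0004, 0.0029]
[-0.001, 0.0, 0.003]
[-0.0011, 0.0, 0.0029]
[-0.0013, 0.0, 0.0029]
[-0.0015, 0.0, 0.0028]
[-0.0015, 0.0, 0.0027]
[-0.0017, 0.0, 0.0026]
[-0.0019, 0.0, 0.0026]
```

Request:
move_arm --gripper '[-1, -1, -1, -1, -1, -1, -1, -1]' --translation '[[-0.0012, -0.0003, 0.0029], [-0.001, 0, 0.003], [-0.0011, 0, 0.0029], [-0.0013, 0, 0.0029], [-0.0015, 0, 0.0028], [-0.0015, 0, 0.0027], [-0.0017, 0, 0.0026], [-0.0019, 0, 0.0026]]' --delta_rot '[[0, 0, 0], [0, 0, 0], [0, 0, 0], [0, 0, 0], [0, 0, 0], [0, 0, 0], [0, 0, 0], [0, 0, 0]]'

```text
time_s: 33.95
eef_pos: [0.527, -0.2343, 0.1867]
tool_rot: [-0.4, 2.015, -2.004]
wrist_force: [-5.4, 5.4, 3.2]
finger_gap: 0.0157
```

```bash
python3 - <<'E'
from st import *
th=rep()
plan(th+np.arange(1,9)*3.)
E
```

```text
33.95 [ 0.527  -0.2343  0.1867] [-5.43  5.4   3.16] 0.0157 [-0.48  0.22  1.32  0.    1.6   0.7 ]
r 0.0607 th -120.45  Frad -1.90 Ftan(ccw) -7.42
[-0.0025, -0.0003, 0.002]
[-0.0021, 0.0, 0.0024]
[-0.0022, 0.0, 0.0022]
[-0.0023, 0.0, 0.0021]
[-0.0025, -0.0, 0.002]
[-0.0025, -0.0, 0.0019]
[-0.0026, -0.0, 0.0017]
[-0.0028, -0.0, 0.0016]
```

Request:
move_arm --gripper '[-1, -1, -1, -1, -1, -1, -1, -1]' --translation '[[-0.0024, -0.0002, 0.0021], [-0.0021, 0, 0.0023], [-0.0022, 0, 0.0022], [-0.0023, 0, 0.0021], [-0.0025, 0, 0.002], [-0.0025, 0, 0.0019], [-0.0026, 0, 0.0017], [-0.0028, 0, 0.0016]]' --delta_rot '[[0, 0, 0], [0, 0, 0], [0, 0, 0], [0, 0, 0], [0, 0, 0], [0, 0, 0], [0, 0, 0], [0, 0, 0]]'

```text
time_s: 34.75
eef_pos: [0.5505, -0.2422, 0.1867]
tool_rot: [-0.401, 2.015, -2.006]
wrist_force: [-6.6, 3.0, 3.5]
finger_gap: 0.016
```

```bash
python3 - <<'E'
from st import *
th=rep()
plan(th+np.arange(1,9)*3.)
E
```

```text
34.75 [ 0.5505 -0.2422  0.1867] [-6.59  3.02  3.47] 0.016 [-0.48  0.29  1.24  0.    1.61  0.71]
r 0.0607 th -96.79  Frad -2.21 Ftan(ccw) -6.90
[-0.0031, -0.0003, 0.0009]
[-0.0029, 0.0, 0.0013]
[-0.0029, 0.0, 0.0011]
[-0.003, 0.0, 0.001]
[-0.003, 0.0, 0.0009]
[-0.003, 0.0, 0.0007]
[-0.0031, 0.0, 0.0005]
[-0.0032, 0.0, 0.0004]
```

Request:
move_arm --gripper '[-1, -1, -1, -1, -1, -1, -1, -1]' --translation '[[-0.003, -0.0002, 0.0008], [-0.0029, 0, 0.0012], [-0.0029, 0, 0.0011], [-0.003, 0, 0.001], [-0.003, 0, 0.0009], [-0.003, 0, 0.0007], [-0.0031, 0, 0.0005], [-0.0032, 0, 0.0004]]' --delta_rot '[[0, 0, 0], [0, 0, 0], [0, 0, 0], [0, 0, 0], [0, 0, 0], [0, 0, 0], [0, 0, 0], [0, 0, 0]]'

```text
time_s: 35.55
eef_pos: [0.5751, -0.2401, 0.1868]
tool_rot: [-0.401, 2.014, -2.008]
wrist_force: [-8.0, -0.7, 2.2]
finger_gap: 0.0163
```

```bash
python3 - <<'E'
from st import *
th=rep()
plan(th+np.arange(1,9)*3.)
E
```

```text
35.55 [ 0.5751 -0.2401  0.1868] [-8.04 -0.7   2.23] 0.0163 [-0.45  0.36  1.16 -0.    1.63  0.73]
r 0.0606 th -73.36  Frad -1.63 Ftan(ccw) -7.90
[-0.0032, -0.0002, -0.0004]
[-0.0031, 0.0, 0.0]
[-0.0032, 0.0, -0.0001]
[-0.0031, 0.0, -0.0002]
[-0.0031, 0.0, -0.0004]
[-0.0031, 0.0, -0.0006]
[-0.0031, 0.0, -0.0008]
[-0.003, 0.0, -0.0009]
```

Request:
move_arm --gripper '[-1, -1, -1, -1, -1, -1, -1, -1]' --translation '[[-0.0032, -0.0002, -0.0004], [-0.0031, 0, 0], [-0.0032, 0, -0.0001], [-0.0031, 0, -0.0002], [-0.0031, 0, -0.0004], [-0.0031, 0, -0.0006], [-0.0031, 0, -0.0008], [-0.003, 0, -0.0009]]' --delta_rot '[[0, 0, 0], [0, 0, 0], [0, 0, 0], [0, 0, 0], [0, 0, 0], [0, 0, 0], [0, 0, 0], [0, 0, 0]]'

```text
time_s: 36.35
eef_pos: [0.5968, -0.2283, 0.1869]
tool_rot: [-0.401, 2.013, -2.01]
wrist_force: [-6.7, -3.3, 0.5]
finger_gap: 0.016
```

```bash
python3 - <<'E'
from st import *
th=rep()
plan(th+np.arange(1,9)*3.)
E
```

```text
36.35 [ 0.5968 -0.2283  0.1869] [-6.66 -3.33  0.47] 0.016 [-0.42  0.4   1.11 -0.    1.64  0.76]
r 0.0606 th -49.79  Frad -1.76 Ftan(ccw) -7.24
[-0.0028, -0.0001, -0.0016]
[-0.0029, 0.0, -0.0012]
[-0.0028, 0.0, -0.0014]
[-0.0028, 0.0, -0.0015]
[-0.0027, 0.0, -0.0016]
[-0.0025, 0.0, -0.0018]
[-0.0025, 0.0, -0.0019]
[-0.0024, 0.0, -0.002]
```

Request:
move_arm --gripper '[-1, -1, -1, -1, -1, -1, -1, -1]' --translation '[[-0.0028, -0.0001, -0.0016], [-0.0029, 0, -0.0012], [-0.0028, 0, -0.0014], [-0.0028, 0, -0.0015], [-0.0027, 0, -0.0016], [-0.0025, 0, -0.0018], [-0.0025, 0, -0.0019], [-0.0024, 0, -0.002]]' --delta_rot '[[0, 0, 0], [0, 0, 0], [0, 0, 0], [0, 0, 0], [0, 0, 0], [0, 0, 0], [0, 0, 0], [0, 0, 0]]'

```text
time_s: 37.15
eef_pos: [0.612, -0.2088, 0.187]
tool_rot: [-0.399, 2.011, -2.012]
wrist_force: [-4.9, -6.3, -1.3]
finger_gap: 0.0159
```

```bash
python3 - <<'E'
from st import *
th=rep()
plan(th+np.arange(1,9)*3.)
E
```

```text
37.15 [ 0.612  -0.2088  0.187 ] [-4.89 -6.29 -1.26] 0.0159 [-0.38  0.42  1.08 -0.    1.64  0.8 ]
r 0.0605 th -26.25  Frad -1.60 Ftan(ccw) -7.81
[-0.002, -0.0, -0.0025]
[-0.0021, -0.0, -0.0023]
[-0.0021, -0.0, -0.0024]
[-0.0019, -0.0, -0.0024]
[-0.0018, -0.0, -0.0026]
[-0.0017, -0.0, -0.0027]
[-0.0015, -0.0, -0.0027]
[-0.0014, -0.0, -0.0028]
```

Request:
move_arm --gripper '[-1, -1, -1, -1, -1, -1, -1, -1]' --translation '[[-0.002, 0, -0.0025], [-0.0021, 0, -0.0023], [-0.0021, 0, -0.0024], [-0.0019, 0, -0.0024], [-0.0018, 0, -0.0026], [-0.0017, 0, -0.0027], [-0.0015, 0, -0.0027], [-0.0014, 0, -0.0028]]' --delta_rot '[[0, 0, 0], [0, 0, 0], [0, 0, 0], [0, 0, 0], [0, 0, 0], [0, 0, 0], [0, 0, 0], [0, 0, 0]]'

```text
time_s: 37.95
eef_pos: [0.618, -0.1847, 0.187]
tool_rot: [-0.398, 2.01, -2.012]
wrist_force: [-2.3, -6.7, -0.7]
finger_gap: 0.016
```

```bash
python3 - <<'E'
from st import *
th=rep()
plan(th+np.arange(1,9)*3.)
E
```

```text
37.95 [ 0.618  -0.1847  0.187 ] [-2.34 -6.7  -0.7 ] 0.016 [-0.35  0.42  1.09 -0.    1.64  0.84]
r 0.0604 th -2.54  Frad -2.05 Ftan(ccw) -6.80
[-0.0009, 0.0, -0.003]
[-0.0011, 0.0, -0.003]
[-0.0009, 0.0001, -0.003]
[-0.0008, -0.0, -0.003]
[-0.0006, -0.0, -0.0031]
[-0.0005, -0.0, -0.0031]
[-0.0003, -0.0, -0.0032]
[-0.0001, -0.0, -0.0031]
```

Request:
move_arm --gripper '[-1, -1, -1, -1, -1, -1, -1, -1]' --translation '[[-0.0009, 0, -0.003], [-0.0011, 0, -0.003], [-0.0009, 0, -0.003], [-0.0008, 0, -0.003], [-0.0006, 0, -0.0031], [-0.0005, 0, -0.0031], [-0.0003, 0, -0.0032], [-0.0001, 0, -0.0031]]' --delta_rot '[[0, 0, 0], [0, 0, 0], [0, 0, 0], [0, 0, 0], [0, 0, 0], [0, 0, 0], [0, 0, 0], [0, 0, 0]]'

```text
time_s: 38.75
eef_pos: [0.6138, -0.1601, 0.1871]
tool_rot: [-0.397, 2.009, -2.013]
wrist_force: [0.4, -8.0, -1.4]
finger_gap: 0.0162
```

```bash
python3 - <<'E'
from st import *
th=rep()
plan(th+np.arange(1,9)*3.)
E
```

```text
38.75 [ 0.6138 -0.1601  0.1871] [ 0.39 -8.02 -1.42] 0.0162 [-0.31  0.38  1.13 -0.    1.63  0.87]
r 0.0602 th 21.28  Frad -2.55 Ftan(ccw) -7.61
[0.0003, 0.0001, -0.0031]
[0.0002, -0.0, -0.0032]
[0.0003, -0.0, -0.0031]
[0.0005, -0.0, -0.0031]
[0.0007, -0.0, -0.0031]
[0.0009, 0.0, -0.003]
[0.001, 0.0, -0.003]
[0.0011, 0.0, -0.0029]
```

Request:
move_arm --gripper '[-1, -1, -1, -1, -1, -1, -1, -1]' --translation '[[0.0004, 0, -0.0031], [0.0003, 0, -0.0032], [0.0003, 0, -0.0031], [0.0005, 0, -0.0031], [0.0007, 0, -0.0031], [0.0009, 0, -0.003], [0.001, 0, -0.003], [0.0011, 0, -0.0029]]' --delta_rot '[[0, 0, 0], [0, 0, 0], [0, 0, 0], [0, 0, 0], [0, 0, 0], [0, 0, 0], [0, 0, 0], [0, 0, 0]]'

```text
time_s: 39.55
eef_pos: [0.6001, -0.1394, 0.1872]
tool_rot: [-0.396, 2.008, -2.012]
wrist_force: [2.2, -7.3, -1.8]
finger_gap: 0.016
```

```bash
python3 - <<'E'
from st import *
th=rep()
plan(th+np.arange(1,9)*2.5)
E
```

```text
39.55 [ 0.6001 -0.1394  0.1872] [ 2.16 -7.25 -1.84] 0.016 [-0.29  0.33  1.19 -0.    1.62  0.9 ]
r 0.0601 th 45.12  Frad -3.62 Ftan(ccw) -6.65
[0.0012, 0.0002, -0.0024]
[0.0011, -0.0, -0.0023]
[0.0013, -0.0, -0.0023]
[0.0014, 0.0, -0.0022]
[0.0014, 0.0, -0.0022]
[0.0016, 0.0, -0.0021]
[0.0017, 0.0, -0.002]
[0.0017, 0.0, -0.002]
```

Request:
move_arm --gripper '[-1, -1, -1, -1, -1, -1, -1, -1]' --translation '[[0.0014, 0.0001, -0.0023], [0.0013, 0, -0.0023], [0.0013, 0, -0.0023], [0.0014, 0, -0.0022], [0.0014, 0, -0.0022], [0.0016, 0, -0.0021], [0.0017, 0, -0.002], [0.0017, 0, -0.002]]' --delta_rot '[[0, 0, 0], [0, 0, 0], [0, 0, 0], [0, 0, 0], [0, 0, 0], [0, 0, 0], [0, 0, 0], [0, 0, 0]]'

```text
time_s: 40.35
eef_pos: [0.583, -0.1276, 0.1873]
tool_rot: [-0.395, 2.007, -2.012]
wrist_force: [4.8, -7.4, -3.0]
finger_gap: 0.0166
```

```bash
python3 - <<'E'
from st import *
th=rep()
plan(np.linspace(th,80.75,9)[1:],rad=.0598)
E
```

```text
40.35 [ 0.583  -0.1276  0.1873] [ 4.84 -7.44 -3.01] 0.0166 [-0.28  0.28  1.26 -0.    1.6   0.91]
r 0.0600 th 65.03  Frad -4.70 Ftan(ccw) -7.53
[0.0016, 0.0003, -0.0013]
[0.0014, -0.0, -0.0015]
[0.0016, -0.0, -0.0013]
[0.0015, -0.0, -0.0014]
[0.0016, -0.0, -0.0012]
[0.0017, -0.0, -0.0013]
[0.0017, -0.0, -0.0011]
[0.0017, -0.0, -0.0011]
```

Request:
move_arm --gripper '[-1, -1, -1, -1, -1, -1, -1, -1]' --translation '[[0.0017, 0.0002, -0.0011], [0.0015, 0, -0.0014], [0.0016, 0, -0.0013], [0.0016, 0, -0.0012], [0.0016, 0, -0.0012], [0.0017, 0, -0.0011], [0.0016, 0, -0.001], [0.0005, 0, -0.0004]]' --delta_rot '[[0, 0, 0], [0, 0, 0], [0, 0, 0], [0, 0, 0], [0, 0, 0], [0, 0, 0], [0, 0, 0], [0, 0, 0]]'

```text
time_s: 41.15
eef_pos: [0.5692, -0.1233, 0.1873]
tool_rot: [-0.394, 2.007, -2.01]
wrist_force: [5.9, -4.6, -3.0]
finger_gap: 0.0158
```

```bash
python3 - <<'E'
from st import *
th=rep()
plan(np.linspace(th,80.75,9)[1:],rad=.0597)
E
```

```text
41.15 [ 0.5692 -0.1233  0.1873] [ 5.94 -4.56 -3.04] 0.0158 [-0.28  0.23  1.31 -0.    1.6   0.91]
r 0.0598 th 78.88  Frad -3.33 Ftan(ccw) -6.71
[0.0003, 0.0003, -0.0]
[0.0002, 0.0, -0.0002]
[0.0002, 0.0, -0.0001]
[0.0002, 0.0, -0.0001]
[0.0002, 0.0, -0.0002]
[0.0002, 0.0, -0.0001]
[0.0002, 0.0, -0.0001]
[0.0002, 0.0, -0.0001]
```

Request:
move_arm --gripper '[-1, -1, -1, -1, -1, -1, -1, -1]' --translation '[[0.0003, 0.0002, 0], [0.0002, 0, -0.0001], [0.0002, 0, -0.0001], [0.0003, 0, -0.0001], [0.0002, 0, -0.0001], [0.0002, 0, -0.0001], [0.0002, 0, -0.0001], [0.0002, 0, -0.0001]]' --delta_rot '[[0, 0, 0], [0, 0, 0], [0, 0, 0], [0, 0, 0], [0, 0, 0], [0, 0, 0], [0, 0, 0], [0, 0, 0]]'

```text
time_s: 41.95
eef_pos: [0.5676, -0.1231, 0.1873]
tool_rot: [-0.394, 2.007, -2.009]
wrist_force: [5.2, -3.0, -1.6]
finger_gap: 0.0161
```

```bash
python3 - <<'E'
from st import *
th=rep()
E
```

```text
41.95 [ 0.5676 -0.1231  0.1873] [ 5.24 -2.98 -1.56] 0.0161 [-0.28  0.23  1.32 -0.    1.59  0.91]
r 0.0598 th 80.49  Frad -2.07 Ftan(ccw) -5.66
```

Request:
move_arm --gripper '[-1, -1, -1, -1, -1, -1, -1, -1]' --translation '[[-0.0005, 0, 0.0003], [-0.0005, 0, 0.0003], [-0.0005, 0, 0.0003], [-0.0005, 0, 0.0003], [-0.0005, 0, 0.0003], [-0.0005, 0, 0.0003], [0, 0, 0], [0, 0, 0]]' --delta_rot '[[0, 0, 0], [0, 0, 0], [0, 0, 0], [0, 0, 0], [0, 0, 0], [0, 0, 0], [0, 0, 0], [0, 0, 0]]'

```text
time_s: 42.75
eef_pos: [0.5703, -0.1234, 0.1872]
tool_rot: [-0.396, 2.009, -2.009]
wrist_force: [2.7, -4.8, -2.2]
finger_gap: 0.0161
```

```bash
python3 - <<'E'
from st import *
th=rep()
E
```

```text
42.75 [ 0.5703 -0.1234  0.1872] [ 2.67 -4.81 -2.16] 0.0161 [-0.28  0.24  1.3  -0.    1.6   0.91]
r 0.0599 th 77.83  Frad -4.14 Ftan(ccw) -3.62
```

Request:
move_arm --gripper '[1, 1, 1, 1, 1, 1, 1, 1]' --translation '[[0, 0, 0], [0, 0, 0], [0, 0, 0], [0, 0, 0], [0, 0, 0], [0, 0, 0], [0, 0, 0], [0, -0.002, 0]]' --delta_rot '[[0, 0, 0], [0, 0, 0], [0, 0, 0], [0, 0, 0], [0, 0, 0], [0, 0, 0], [0, 0, 0], [0, 0, 0]]'

```text
time_s: 43.55
eef_pos: [0.5704, -0.1232, 0.1892]
tool_rot: [-0.396, 2.009, -2.008]
wrist_force: [-0.3, -0.3, 1.3]
finger_gap: 0.085
```

Request:
move_arm --gripper '[1, 1, 1, 1, 1, 1, 1, 1]' --translation '[[0, -0.005, 0], [0, -0.01, 0], [0, -0.015, 0], [0, -0.015, 0], [0, -0.015, 0], [0, -0.015, 0], [0, -0.01, 0], [0, -0.005, 0]]' --delta_rot '[[0, 0, 0], [0, 0, 0], [0, 0, 0], [0, 0, 0], [0, 0, 0], [0, 0, 0], [0, 0, 0], [0, 0, 0]]'

```text
time_s: 44.35
eef_pos: [0.5708, -0.1233, 0.2811]
tool_rot: [-0.394, 2.007, -2.009]
wrist_force: [0.0, 0.2, 0.4]
finger_gap: 0.0854
```

Request:
move_arm --gripper '[1, 1, 1, 1, 1, 1, 1, 1]' --translation '[[0.01, 0, 0.005], [0.03, 0, 0.014], [0.04, 0, 0.02], [0.042, 0, 0.02], [0.042, 0, 0.02], [0.042, 0, 0.02], [0.03, 0, 0.014], [0.01, 0, 0.005]]' --delta_rot '[[0, 0, 0], [0, 0, 0], [0, 0, 0], [0, 0, 0], [0, 0, 0], [0, 0, 0], [0, 0, 0], [0, 0, 0]]'

```text
time_s: 45.15
eef_pos: [0.3849, -0.3277, 0.2787]
tool_rot: [-0.393, 2.012, -2.01]
wrist_force: [0.6, 0.3, -0.2]
finger_gap: 0.0851
```

```bash
python3 - <<'E'
from st import *
a=[];b=[]
for i in range(8):
    c=env.capture("top");P=cloud(c)
    if i==0: cv2.imwrite("pics/t9.png",c["image"]);cv2.imwrite("pics/t9c.png",cv2.resize(c["image"][130:210,190:290],None,fx=6,fy=6,interpolation=cv2.INTER_CUBIC))
    d=c["depth"]
    a.append(P[169:171,233:236,2]);b.append(P[172:176,231:240,2])
print(np.mean(a,0).round(4),"hub",np.mean(b).round(4))
c0=dict(np.load("top0.npz"));P=cloud(c0);print("start",P[169:171,233:236,2].round(4),P[172:176,231:240,2].mean().round(4))
E
```

```text
45.15 [ 0.3849 -0.3277  0.2787] [ 0.6   0.27 -0.24] 0.0851 [-0.78 -0.01  1.39 -0.    1.76  0.41]
[[0.1632 0.1622 0.163 ]
 [0.1632 0.1626 0.1627]] hub 0.1559
start [[0.16   0.16   0.1601]
 [0.1594 0.16   0.1607]] 0.153
```

View pics/t9.png

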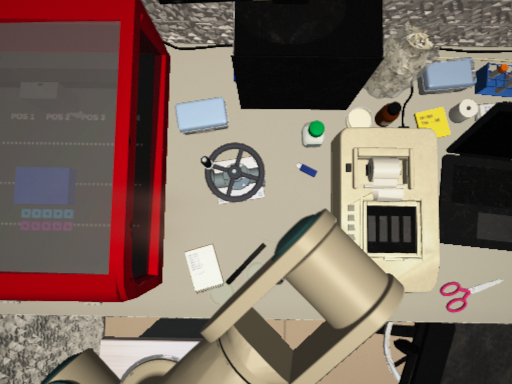

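View pics/t9c.png

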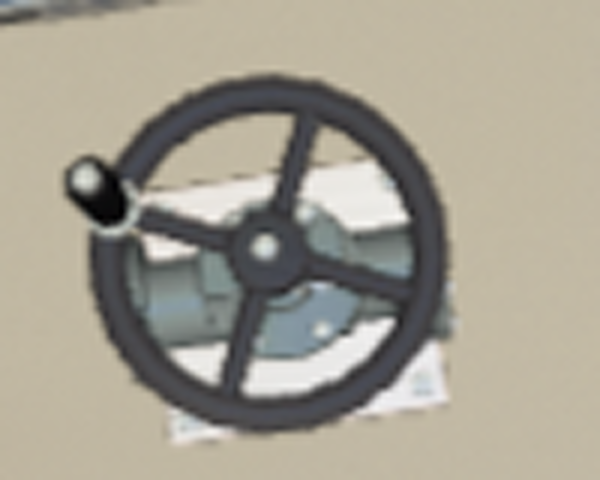

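The whole view at 1x shows the handle at about pixel (205,161) and the stem top at (234,171). The bottle (314,130), marker (247,264) and tip box (202,115) are where they started, and the gripper is well clear of the valve. I'm handing in.

```bash
python3 -c "
from workcell import env
print(env.state()['time_s']);print(env.close_job())"
```

```text
45.55
the job is handed in; nothing more can be done
None
```

I closed the valve onto its seat, opened it one full turn off the seat, let go of the wheel and handed the job in at 45.6 s. No verdict was reported.

- **Closing:** I held the handle from above and led it clockwise. The resistance ran at about 7 N, then climbed as the gate met its seat. I stopped at 14.1 N, the highest reading at the handle, which is inside the 12–20 N range.
- **Opening:** I reversed through the play, a bit under 70° at under about 1 N. The nut took up at about 80.7° of handle angle. I counted one full turn from there, ending at 80.5°, then eased the handle back about 2.7° within the play before letting go.
- **Checks after letting go:**
  - The averaged stem-top depth was 162.9 mm, against 163 mm expected.
  - The same camera read the hub about 3 mm higher than at the start, with part of the stem possibly in that patch. So the depth only roughly confirms the height.
  - The bottle, marker and tip box look unmoved, and the gripper is clear of the valve with no force on it.
- **Disagreement:** the two back-off force readings put the nut between about 359° and 360.5°, so the turn is good to roughly ±1°. The sideways force on the handle reached about 6 N from a small error in my wheel-centre estimate.

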